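# Start the freezer logger

## Robot

A 6-joint arm with a two-finger parallel gripper is mounted at the origin on the work surface. World frame = base frame: x ahead of the robot, y to its left, z up, the work surface at z = 0. Lengths are in m, angles in rad, forces in N, time in s.
With the tool pointing down it reaches from about 0.425 to 0.95 m from the base axis. Payload 3.5 kg.
Tool frame: the origin (TCP) lies midway between the tips of the shut fingers; the grasp point (between the pads) lies grasp_offset behind it (grasp_offset is the distance from the TCP to the grasp point, in m); z points along the fingers, y is the direction in which the jaws open and shut (so a half turn about z gives the same grasp; the last joint's range is limited). The gripper opens to 85 mm and grips with 20 to 120 N. Pads are 22 mm wide; open, the fingers measure 114 mm over their backs; the gripper's body (76 mm by 85 mm) begins 54 mm behind the grasp point. The pads swing forward as they close: fully open they stand 13 mm farther back than shut.
Start: joints at [-1.317, 0.286, 1.577, -0, 1.279, -0.15], TCP at [0.265, -0.621, 0.231] pointing down, gripper open.
Joint ranges: [-2.77, 2.77], [-0.9, 2.22], [0.21, 2.48], [-1.53, 4.67], [0.24, 2.81], [-2.84, 2.84]. Speed limits (rad/s): [2.79, 2.79, 3.14, 3.14, 3.14, 3.14].

## Interface

Orientations are given as a unit quaternion [x, y, z, w].
In Python, from plant import * gives the robot as it stands.
- The arm moves only by the tool jog_arm, never from a script. Its argument "targets" is text: rows parted by semicolons, each of 7 numbers parted by spaces: the shift along the world's x, y, z in mm, then the turn, a rotation vector about the world's x, y, z in degrees, then the gripper's target within -1 to 1 (fully open at 1, half-way at 0, shut at -1). A call has 1 to 10 rows; each row shifts and turns the pose as measured when the row begins; what a row does not reach is not made up. A row lasts 1/12 s, in which the tool goes at most 41.7 mm and 7.16 degrees, less where a joint would pass 70% of its speed; a pose out of reach is approached as far as the arm can. A call with a gripper value outside its range is refused whole. The fingers move at their own pace and stop on an object; "force" is the grip in N (left out, the last holds). Time passes only in rows, so rows that do not move let the fingers close. It gives the time, the measured TCP pose, the force and the opening at its end, in the units of the state.
- get_state(): the state, without advancing time (a new reading comes with each control period).
- read_camera(name): name is "scene" or "side" or "wrist"; returns a dict with "pixels" (480x640x3 uint8, blue, green, red), "mtx" (3x3 intrinsics, pixels), "world_from_camera" (4x4, takes a point from camera to world coordinates). Camera axes: x right, y up, looking along -z (the intrinsics and any distortion apply to the point x, -y, -z); pixel columns grow to the right and rows downward; lengths in m; the calibration is good to about 2 mm. A picture is of the moment at which its call begins. There is no depth.
- sign_off(): hands the job in, once; it reports no verdict.
Trained networks look in a picture, given as the dict that the camera call returned (one of the last four; its "shot" number tells which), for a name from the list of things; names that differ only in an ending like _2 or _b are one class to them, and where a whole thing is asked for, a point or a joint stands for the part that bears it (a point fixed in the world has none). Each returns a list of dicts, best first, with "p" (0 to 1); they miss things now and then, are a little off and sometimes report something else, mostly with a low value. They report only what shows in the picture. A call takes as long as a camera call. They do not tell look-alikes from the thing itself.
- spot_in(target, picture): "uv" ([column, row] in pixels, amid what is visible of it).
- silhouettes(target, picture): "mask" (480x640 bool, what is visible of it) and "uv" ([column, row] in pixels, amid what is visible of it).
- mark_of(target, picture): "uv" ([column, row] in pixels: a listed point, or the origin of a listed thing).
The state is a dict: "time": time; "qpos": joint angles; "dq": joint speeds; "joint_efforts": joint torques, N m; "eef_pos": TCP position; "tcp_rot": TCP orientation; "contact_force": force on the tool from outside, world axes, zero at the start; "wrist_torque": the same for the moment, N m; "opening": opening from 0.0 (shut) to 1.0 (fully open).
Only numpy, scipy, OpenCV 4.12 (cv2) and the standard library are available. Lean on these libraries where they do the work, as an engineer would, in place of code of your own. Each camera call takes 0.05 s, during which the arm holds its last target.

## Task

Draw the temperature logger up out of its leaning dock and lay it flat on the bench, display up, letting go of it so that you can take it again round its middle. Set it down into the steel cradle, display up and its probe rod in the notch, let go, and only then slide its tiny recessed switch with a fingertip towards the probe until it is fully on, without forcing it. Leave the bowl, jar and cake ring where they are.

Things in the scene. Friction and masses are not known exactly. Their poses are not given: they have to be found in the camera images.
- logger: Loose white box 150 long (x), 44 wide (y), 30 thick (z), 0.2-0.4 kg; origin: centre of underside; +z out of the display face (display x 20 to 64), +x to the probe end. In the face a recessed groove: x -66 to +2, 28 wide, 6 deep, flat floor at z 24. At the start it leans in the dock at 40 degrees to the level, probe end up and away from the robot, face up and towards the robot.
- dock: Fixed grey pocket on a steel foot 160 x 86, up to 0.12 m high; origin: centre of the foot's underside, on the bench. +x is level, away from the robot; the logger slides in and out along +x tilted 40 degrees upward. The pocket covers it all round (walls 5-6 mm, play 2 mm a side, 4 over the face) up to logger x = +20; the last 55 mm stick out. Draw it 97 mm or more to clear.
- cradle: Fixed; plate 210 x 96 x 12, origin: centre of its underside, on the bench. The logger lies on it (z 12) along x, probe to +x. Inside 158 (x) x 52 (y): 4 mm spare all round. Walls 5 thick, tops at z 36: closed end at -x; end at +x with open notch 26 wide for the probe; side walls only at |x| 28 to 84, so fingers fit beside the logger only at its middle (56 mm gaps).
- switch (a joint): Travel of the switch in m: 0 = off (starts within 2 mm of it), 0.016 = fully on, at its end stop; it grows along the logger's +x. Takes about 3.5 N to move and stays where it is left; pushed so, the logger may first slide up to its play in the cradle (8 mm end to end). More than 30 N of the fingers on it counts as forcing.
- switch_nub (a point): Top centre of the switch nub: 6 long (x), 12 wide (y), 5.5 above the groove's floor, 0.5 below the face. Off at logger (-22, 0, 29.5), fully on at x -6; moves with the switch. Push its face on the -x side.
- groove_floor (a point): Point on the groove's floor in the middle of the empty part behind the nub (logger x -66 to -25 with the switch off, 28 wide), where the fingertip goes in: logger (-46, 0, 24).
- probe_tip (a point): Free end of the probe, a steel rod 8 thick that sticks 25 mm out of the logger's +x end: logger (100, 0, 15).
- bowl: Bystander: steel bowl, 130 mm across and 60 high, loose. Origin under its centre.
- jar: Bystander: brown glass jar with a steel lid, 64 mm across and 90 high, loose. Origin under its centre.
- cake_ring: Bystander: steel cake ring, 100 mm across and 45 high, loose. Origin under its centre.
Things that resemble listed ones, but are neither listed nor needed, are in the scene too. Several things look just like the cradle: the one meant starts nearest to the robot's base.

How it is judged:
On the way, in this order (a step that is already met when the one before it is completed fails the run):
1. the logger lies flat on the bench, display up, outside the dock and the cradle, let go (height (world z) of logger below 0.006 m and angle between logger's own z axis and vertical below 0.08 rad and contact force between the fingers and logger below 0.1 N), for 0.2 s.
2. the logger is seated in the cradle, let go, with its switch still off (x of logger in the frame of cradle between -0.007 and 0.007 m and y of logger in the frame of cradle between -0.007 and 0.007 m and z of logger in the frame of cradle below 0.015 m and x of probe_tip in the frame of cradle above 0.08 m and angle between logger's own z axis and vertical below 0.08 rad and contact force between the fingers and logger below 0.1 N and value of joint switch below 0.006 m), for 0.2 s.
At the end, for the whole second after the job is handed in: The logger lies display up on the cradle's floor between its walls (within 7 mm of the cradle's middle, tilt under 0.08 rad, underside less than 3 mm off the floor) with the probe towards the notch, released and at rest, and its switch is on (joint above 0.0135 of 0.016) (x of logger in the frame of cradle between -0.007 and 0.007 m and y of logger in the frame of cradle between -0.007 and 0.007 m and z of logger in the frame of cradle below 0.015 m and x of probe_tip in the frame of cradle above 0.08 m and angle between logger's own z axis and vertical below 0.08 rad and contact force between the fingers and logger below 0.1 N and value of joint switch above 0.0135 m and linear speed of logger below 0.02 m/s); the robot touches nothing.
It fails at once if a bystander is moved by more than 30 mm (distance of any of bowl, jar, cake_ring from where it was at the start of the episode above 0.03 m).
It fails at once if the switch is forced: fingers on the nub with more than 30 N (contact force between the fingers and switch above 30 N).
It fails at once if the switch is slid on (past 8 mm) while the logger is not lying in the cradle (value of joint switch above 0.008 m and horizontal distance between logger and cradle above 0.03 m).
It also fails if it takes over 64 s, if anything falls off the work surface, if the arm or the gripper's body presses on something with over 40 N, if the wrist force passes 120 N, or if a joint passes its speed limit or range.

## Working session

There is one attempt and no reset: what is moved stays moved. The work goes in short steps, Python scripts to look and compute and a tool call to move; the robot and the scene stay as the last step left them, time stands still between calls to the robot, and variables do not carry over. Pictures are saved under pics/ and viewed, and the job is handed in when it is done.

Besides the shell and the picture viewer there is one more tool, called as name(argument=value, ...), one argument or row to a line, values as JSON. jog_arm: Moves the arm, as the interface text tells. Its arguments: {"type":"object","properties":{"targets":{"type":"string"},"force":{"type":"number"}},"required":["targets"]}

```bash
mkdir -p pics; ls; python3 - <<'E'
from plant import *
import cv2
s=get_state();print(s)
try: print(grasp_offset)
except Exception as e: print(e)
for n in ["scene","side","wrist"]:
    p=read_camera(n);cv2.imwrite(f"pics/a_{n}.png",p["pixels"]);print(n,p["mtx"].round(1).tolist(),p["world_from_camera"].round(4).tolist(),[k for k in p])
E
```

```text
pics
{'time': 0.0, 'qpos': array([-1.31700941e+00,  2.87208358e-01,  1.57817479e+00, -2.11090699e-05,
        1.27857889e+00, -1.50011486e-01]), 'dq': array([-0.00087998, -0.00071266,  0.00288426, -0.00097304,  0.00189307,
       -0.00017798]), 'joint_efforts': array([-1.59796687e-04, -4.05984449e+01, -2.92623067e+01, -1.77728843e-04,
        5.91257049e-03,  2.75559309e-07]), 'eef_pos': array([ 0.26506686, -0.62006843,  0.2299199 ]), 'tcp_rot': array([ 9.79686198e-01,  2.00533166e-01, -7.15331516e-05, -1.18257114e-03]), 'contact_force': array([ 0.02024101,  0.54906298, -0.46766411]), 'wrist_torque': array([-0.02106355, -0.00662132,  0.00340527]), 'opening': 1.0014867492384019}
0.0187
scene [[612.7, 0.0, 332.6], [0.0, 612.7, 234.3], [0.0, 0.0, 1.0]] [[0.7928, -0.3811, 0.4757, 1.2851], [0.6095, 0.5043, -0.6117, -0.8618], [-0.0068, 0.7749, 0.6321, 1.0772], [0.0, 0.0, 0.0, 1.0]] ['pixels', 'mtx', 'world_from_camera', 'shot']
side [[605.2, 0.0, 325.6], [0.0, 605.2, 237.9], [0.0, 0.0, 1.0]] [[0.9187, 0.2835, -0.275, 0.0607], [-0.3948, 0.676, -0.6222, -1.0758], [0.0095, 0.6802, 0.733, 1.482], [0.0, 0.0, 0.0, 1.0]] ['pixels', 'mtx', 'world_from_camera', 'shot']
wrist [[353.7, 0.0, 318.9], [0.0, 353.7, 239.8], [0.0, 0.0, 1.0]] [[0.3913, 0.8797, 0.2703, 0.3342], [-0.9203, 0.3742, 0.1143, -0.5906], [-0.0007, -0.2935, 0.956, 0.373], [0.0, 0.0, 0.0, 1.0]] ['pixels', 'mtx', 'world_from_camera', 'shot']
```

View pics/a_scene.png

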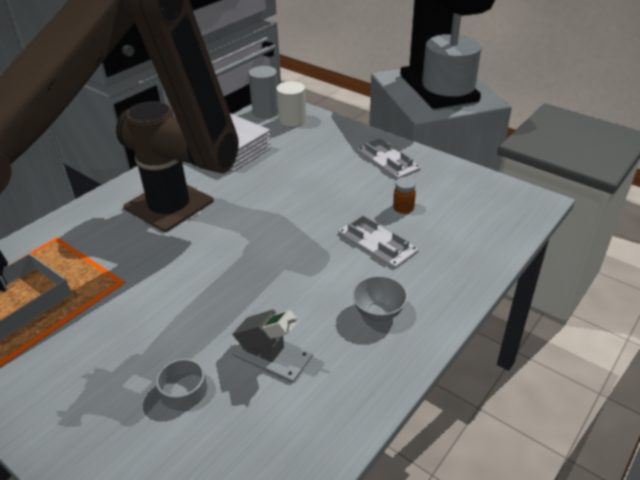

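View pics/a_side.png

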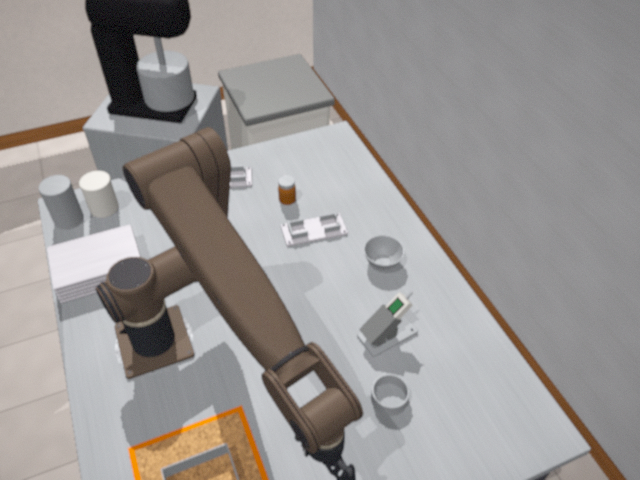

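View pics/a_wrist.png

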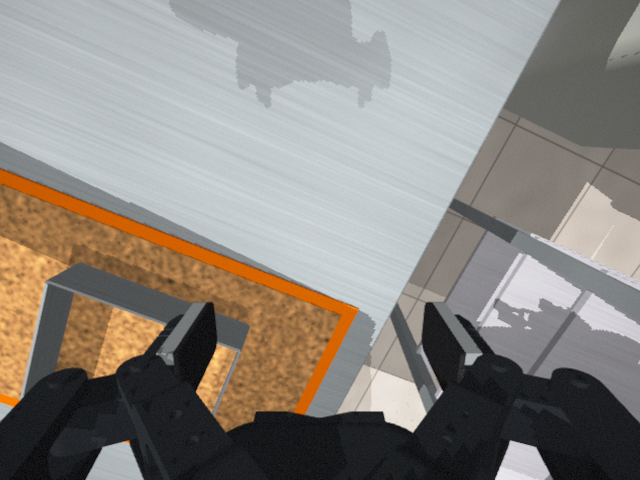

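The scene view shows the dock with the logger at about (270,345), and look-alike cradles at (378,240) and (390,157). The bowl is at (380,300), the ring at (181,385) and the jar at (404,195). In the side view the cradles are at (314,229) and (238,177).

```bash
cat > h.py <<'E'
from plant import *
import numpy as np, cv2
from scipy.spatial.transform import Rotation as R
def ray(p,uv):
    K=p["mtx"];T=np.array(p["world_from_camera"]);d=np.array([(uv[0]-K[0,2])/K[0,0],-(uv[1]-K[1,2])/K[1,1],-1.]);d=T[:3,:3]@d
    return T[:3,3],d/np.linalg.norm(d)
def onz(p,uv,z=0.):
    o,d=ray(p,uv);return o+d*(z-o[2])/d[2]
def tri(obs):
    A=np.zeros((3,3));b=np.zeros(3)
    for p,uv in obs:
        o,d=ray(p,uv);M=np.eye(3)-np.outer(d,d);A+=M;b+=M@o
    x=np.linalg.solve(A,b);res=[np.linalg.norm((np.eye(3)-np.outer(ray(p,uv)[1],ray(p,uv)[1]))@(x-ray(p,uv)[0])) for p,uv in obs]
    return x,max(res)
def proj(p,X):
    K=p["mtx"];T=np.array(p["world_from_camera"]);c=T[:3,:3].T@(np.array(X)-T[:3,3])
    return np.array([K[0,0]*c[0]/-c[2]+K[0,2],-K[1,1]*c[1]/-c[2]+K[1,2]])
E
python3 - <<'E'
from h import *
ps={n:read_camera(n) for n in ["scene","side"]}
for t in ["dock","cradle","logger","probe_tip","bowl","jar","cake_ring","switch_nub","groove_floor"]:
    r={}
    for n,p in ps.items():
        r[n]=mark_of(t,p)
        for x in r[n][:4]: print(t,n,np.round(x["uv"],1),round(x["p"],2),onz(p,x["uv"]).round(4)[:2])
    if r["scene"] and r["side"]:
        x=tri([(ps[n],r[n][0]["uv"]) for n in r]);print("   TRI",x[0].round(4),round(x[1],4))
E
```

```text
dock scene [279.4 356.2] 0.93 [ 0.6423 -0.2333]
cradle scene [377. 242.] 0.89 [0.5915 0.2275]
cradle scene [390.  163.9] 0.8 [0.4028 0.5781]
cradle side [314.1 231.3] 0.75 [0.5928 0.2253]
cradle side [224.  178.1] 0.66 [0.391  0.6016]
   TRI [0.5926 0.2251 0.0013] 0.0007
logger scene [271.1 334.5] 0.58 [ 0.5845 -0.1968]
logger side [388.7 319.3] 0.83 [ 0.6593 -0.1936]
   TRI [ 0.6301 -0.2383  0.0711] 0.002
probe_tip scene [298.3 323.4] 0.72 [ 0.6125 -0.1321]
probe_tip side [414.6 292.4] 0.62 [ 0.7795 -0.135 ]
probe_tip side [383.2 399.8] 0.54 [ 0.5253 -0.421 ]
   TRI [ 0.706  -0.2323  0.1505] 0.0015
bowl scene [378.2 310.6] 0.68 [0.7394 0.0162]
bowl side [381.2 261.5] 0.85 [0.7411 0.0175]
bowl side [285.7 200.3] 0.45 [0.558 0.404]
   TRI [0.7401 0.0155 0.0017] 0.0006
jar scene [404.1 206. ] 0.78 [0.5618 0.4121]
jar side [286.8 198.7] 0.95 [0.5645 0.4102]
   TRI [0.5638 0.4082 0.0026] 0.0005
cake_ring scene [181.6 388.5] 0.74 [ 0.5343 -0.4252]
cake_ring side [386.2 396.4] 0.94 [ 0.5373 -0.4153]
cake_ring side [312.6 230.9] 0.59 [0.5889 0.229 ]
   TRI [ 0.5356 -0.4219  0.0039] 0.0045
```

jog_arm(
  targets="15 15 30 0 0 -6 1;15 20 30 0 0 -6 1;20 30 20 0 0 -6 1;22 32 10 0 0 -5 1;22 32 10 0 0 0 1;22 32 10 0 -6 0 1;22 32 10 0 -6 0 1;22 32 10 0 -6 0 1;22 32 10 0 -6 0 1;22 32 10 0 -6 0 1",
)

```text
time: 1.98
eef_pos: [0.4714, -0.3264, 0.3848]
tcp_rot: [0.962, -0.011, 0.272, -0.006]
contact_force: [0.9, -0.6, -1.0]
opening: 1.004
```

jog_arm(
  targets="22 25 0 0 -6 0 1;22 25 0 0 -3 0 1;22 20 0 0 0 0 1;15 15 0 0 0 0 1;0 0 0 0 0 0 1",
)

```text
time: 2.4
eef_pos: [0.5545, -0.2313, 0.3895]
tcp_rot: [0.935, -0.009, 0.355, -0.005]
contact_force: [0.5, 0.5, 0.3]
opening: 0.999
```

```bash
python3 - <<'E'
from h import *
print(get_state()["eef_pos"],get_state()["tcp_rot"])
ps={n:read_camera(n) for n in ["wrist","side","scene"]}
for n in ps: cv2.imwrite(f"pics/b_{n}.png",ps[n]["pixels"])
for t in ["dock","logger","probe_tip","cradle"]:
    r={}
    for n,p in ps.items():
        r[n]=mark_of(t,p)
        for x in r[n][:4]: print(t,n,np.round(x["uv"],1),round(x["p"],2),onz(p,x["uv"]).round(4)[:2])
    o=[(ps[n],r[n][0]["uv"]) for n in r if r[n]]
    if len(o)>1:
        x=tri(o);print("   TRI",x[0].round(4),round(x[1],4))
E
```

```text
[ 0.55454184 -0.23133336  0.38948303] [ 0.93478268 -0.00894275  0.35507018 -0.00515176]
dock wrist [323.4 307.6] 0.71 [ 0.649  -0.2339]
dock side [395.1 333.1] 0.9 [ 0.654  -0.2445]
dock scene [283.7 356.5] 0.95 [ 0.6505 -0.2281]
   TRI [ 0.6523 -0.2353 -0.0008] 0.0083
logger wrist [330.  306.6] 0.9 [ 0.6504 -0.2442]
logger side [387.8 320.3] 0.94 [ 0.6552 -0.1958]
logger scene [271.8 333.8] 0.93 [ 0.5844 -0.1942]
   TRI [ 0.63   -0.24    0.0723] 0.004
probe_tip wrist [317.9 237.4] 0.77 [ 0.77  -0.227]
probe_tip side [415.1 295.1] 0.59 [ 0.7758 -0.1448]
probe_tip scene [296.2 321.2] 0.94 [ 0.604  -0.1298]
probe_tip scene [379.5 311.6] 0.34 [0.7437 0.0153]
   TRI [ 0.7016 -0.2327  0.149 ] 0.0058
cradle wrist [ 20.1 348.5] 0.61 [0.5951 0.2243]
cradle scene [379.  240.4] 0.77 [0.592  0.2364]
cradle scene [391.  160.8] 0.69 [0.3951 0.5956]
   TRI [0.5956 0.2264 0.004 ] 0.0042
```

View pics/b_wrist.png

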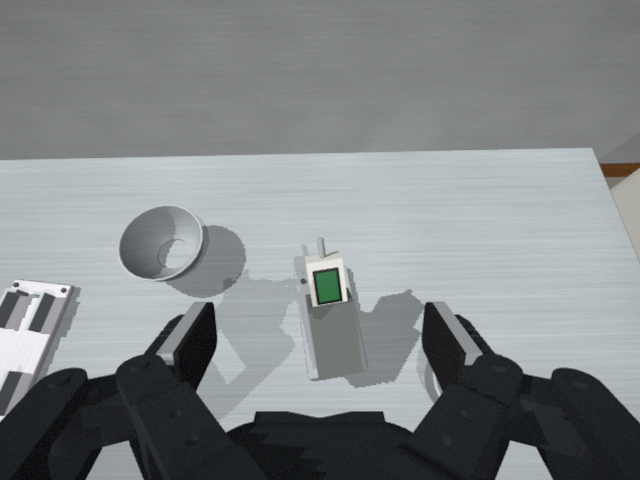

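View pics/b_side.png

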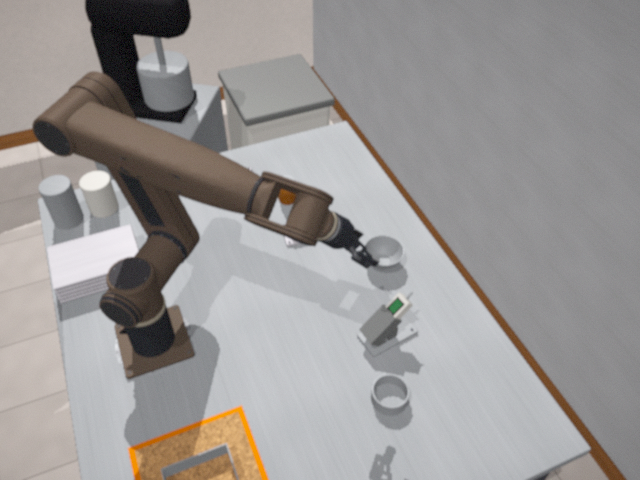

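The wrist view shows the logger's display at (328,286), the probe tip at (321,240) and the pocket below it at (336,345). It leans slightly in yaw. No third cradle is visible. I'll zoom in for a pose fit.

```bash
python3 - <<'E'
import cv2
a=cv2.imread("pics/b_wrist.png")[225:395,270:400];cv2.imwrite("pics/b_crop.png",cv2.resize(a,None,fx=4.5,fy=3.5,interpolation=cv2.INTER_CUBIC)) if 0 else cv2.imwrite("pics/b_crop.png",cv2.resize(a,(455,595),interpolation=cv2.INTER_CUBIC))
E
```

```text
(no output)
```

View pics/b_crop.png

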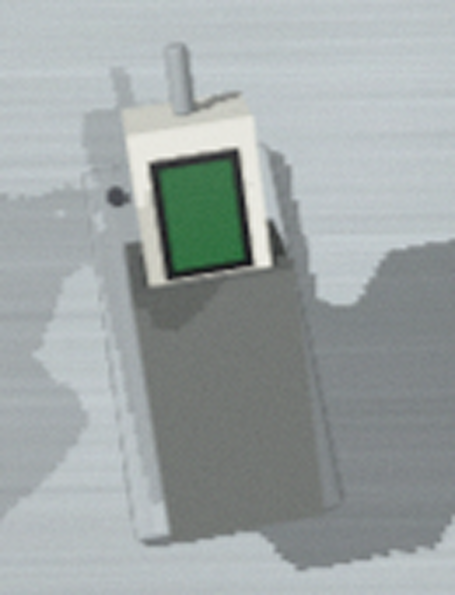

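```bash
cat > fit.py <<'E'
from h import *
from scipy.optimize import least_squares
import json
T=np.array([[0]])
s=get_state()
p=read_camera("wrist")
c=lambda u,v:(270+u/3.5,225+v/3.5)
TL,TR,BL,BR,PT=c(129,130),c(254,113),c(153,286),c(272,265),c(175,44)
DL,DR=c(152,163),c(240,150)
def pose(q):
    x,y,z,yaw,pit=q[:5]
    return R.from_euler("ZY",[yaw,-pit]).as_matrix(),np.array([x,y,z])
def res(q):
    M,t=pose(q);P=lambda a,b,cc:proj(p,M@np.array([a,b,cc])/1+t)
    r=[P(.075,.022,.03)-TL,P(.075,-.022,.03)-TR,P(q[5],.022,.03)-BL,P(q[6],-.022,.03)-BR,P(.1,0,.017)-PT,P(.064,q[7],.03)-DL,P(.064,-q[7],.03)-DR]
    return np.concatenate([np.concatenate(r),[(q[4]-np.radians(40))*300, (q[2]-.07)*0]])
f=least_squares(res,[.63,-.238,.071,.1,.7,.02,.02,.016])
print(f.x.round(4),np.degrees(f.x[3:5]),f.fun.round(2))
M,t=pose(f.x)
for n in ["side","scene"]:
    pc=read_camera(n);print(n,proj(pc,M@[.1,0,.015]+t),proj(pc,t))
E
python3 fit.py
```

```text
[ 0.6309 -0.2459  0.0776  0.147   0.6981  0.0173  0.0176  0.0154] [ 8.42044376 39.99798625] [-0.3   1.17  0.04  0.18 -0.4   0.06  0.32 -0.04  0.75  0.22 -0.16 -0.61
 -0.23 -1.   -0.01  0.  ]
side [412.73239313 294.28857406] [390.62258237 320.60630388]
scene [294.06697251 320.95865245] [269.2961503  333.97101415]
```

```bash
cat > mv.py <<'E'
from h import *
def delta(Rt,pt,s=None):
    s=s or get_state();Rc=R.from_quat(s["tcp_rot"])
    return ((np.array(pt)-s["eef_pos"])*1000).round(1),np.degrees((R.from_matrix(Rt)*Rc.inv()).as_rotvec()).round(2)
def toolrot(M): # tool z=-logger z, tool x=logger x
    return np.column_stack([M[:,0],-M[:,1],-M[:,2]])
E
cat > lp.py <<'E'
from mv import *
def logger_pose(x,y,z,yaw,pit=np.radians(40)):
    return R.from_euler("ZY",[yaw,-pit]).as_matrix(),np.array([x,y,z])
E
python3 - <<'E'
from lp import *
M,t=logger_pose(.6309,-.244,.0745,.147)
print(delta(toolrot(M),M@[.05,0,.08]+t), M@[.05,0,.08]+t)
E
```

```text
(array([  64.5,  -11.4, -221.4]), array([-0.98,  1.5 ,  9.43])) [ 0.61792072 -0.24592182  0.16792294]
```

jog_arm(
  targets="10 -2 -34 0 0 5 1;10 -2 -34 -1 1.5 4.5 1;10 -2 -34 0 0 0 1;10 -2 -34 0 0 0 1;10 -2 -34 0 0 0 1;10 -1 -34 0 0 0 1;5 0 -17 0 0 0 1;0 0 0 0 0 0 1",
)

```text
time: 3.97
eef_pos: [0.6216, -0.2465, 0.1675]
tcp_rot: [0.935, 0.075, 0.346, -0.02]
contact_force: [-0.8, -0.4, 0.0]
opening: 1.003
```

```bash
python3 - <<'E'
from lp import *
p=read_camera("wrist");cv2.imwrite("pics/c_wrist.png",p["pixels"])
for t in ["logger","probe_tip"]: print(t,[(np.round(x["uv"],1),round(x["p"],2)) for x in mark_of(t,p)])
M,t=logger_pose(.6309,-.2459,.0776,.147)
for q in [(.075,.022,.03),(.075,-.022,.03),(.1,0,.015)]: print(proj(p,M@q+t).round(1))
E
```

```text
logger [(array([312.2, 319.5]), 0.91), (array([311.1, 316.9]), 0.73)]
probe_tip [(array([313. , 171.7]), 0.66)]
[280.5 228.3]
[360.4 229.3]
[320.9 179.8]
```

View pics/c_wrist.png

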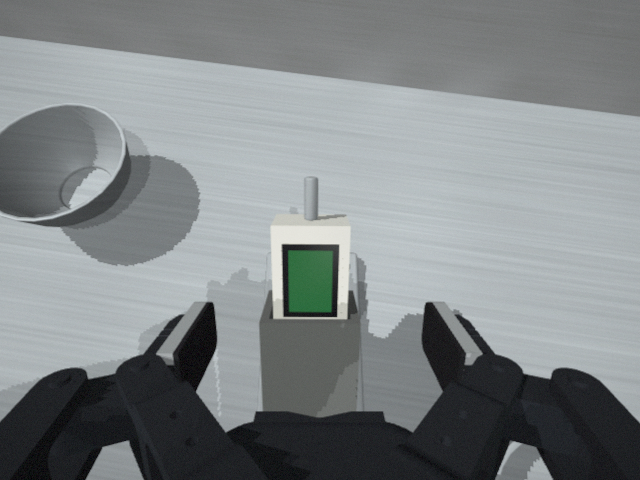

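```bash
python3 - <<'E'
import cv2
a=cv2.imread("pics/c_wrist.png")[160:340,240:380];cv2.imwrite("pics/c_crop.png",cv2.resize(a,(455,585),interpolation=cv2.INTER_CUBIC))
E
```

```text
(no output)
```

View pics/c_crop.png

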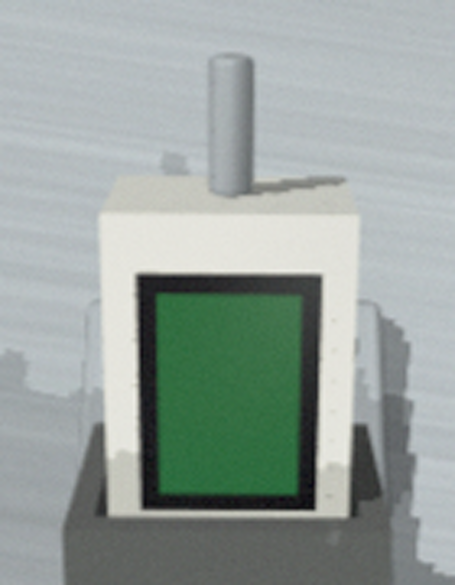

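```bash
cat > fit2.py <<'E'
from lp import *
from scipy.optimize import least_squares
p=read_camera("wrist")
c=lambda u,v:np.array((240+u/3.25,160+v/3.25))
L=[((.075,.022,.03),c(101,212)),((.075,-.022,.03),c(359,212)),((.075,.022,0),c(118,178)),((.075,-.022,0),c(348,178)),((.1,0,.019),c(231,54))]
D=[(.064,1,c(137,276)),(.064,-1,c(322,275)),(.02,1,c(143,510)),(.02,-1,c(316,509))]
def res(q):
    M,t=logger_pose(*q[:5]);r=[proj(p,M@a+t)-u for a,u in L]+[proj(p,M@[x,q[5]*sg,.03]+t)-u for x,sg,u in D]
    return np.concatenate([np.concatenate(r),[(q[4]-.698)*50]])
f=least_squares(res,[.63,-.24,.075,.147,.7,.016])
print(f.x.round(4),np.degrees(f.x[3:5]),f.fun.round(2))
M,t=logger_pose(*f.x[:5])
for n in ["side","scene"]:
    pc=read_camera(n);print(n,proj(pc,M@[.1,0,.015]+t),proj(pc,t))
print(delta(toolrot(M),M@[.05,0,.002]+t), M@[.05,0,.002]+t, M[:,0])
E
python3 fit2.py
```

```text
[ 0.632  -0.2431  0.0871  0.1581  0.6865  0.0157] [ 9.05892115 39.33181081] [-0.48 -0.04  0.83  0.35 -0.37 -0.51 -0.97 -0.12  0.16  0.48  0.42 -0.29
  0.19  0.23 -0.09 -0.23  0.15  0.03 -0.58]
side [413.06376235 291.16619551] [390.83196053 317.7557888 ]
scene [295.75969141 317.37440629] [270.25525978 330.46655906]
(array([ 45.2,  11.9, -56. ]), array([1.08, 1.88, 0.2 ])) [ 0.66898073 -0.23725072  0.12034209] [0.76384067 0.12178582 0.63381041]
```

jog_arm(
  targets="15 4 -20 0.9 1.2 0.2 1;15 4 -20 0 0 0 1;12 4 -17 0 0 0 1;0 0 0 0 0 0 1",
)

```text
time: 4.6
eef_pos: [0.6705, -0.2413, 0.1307]
tcp_rot: [0.934, 0.076, 0.348, -0.018]
contact_force: [-0.5, 0.1, -0.7]
opening: 1.0
```

```bash
python3 - <<'E'
from lp import *
p=read_camera("wrist");cv2.imwrite("pics/d_wrist.png",p["pixels"]);q=read_camera("side");cv2.imwrite("pics/d_side.png",cv2.resize(q["pixels"][200:400,280:500],None,fx=3,fy=3,interpolation=2))
for t in ["probe_tip"]: print(t,[(np.round(x["uv"],1),round(x["p"],2)) for x in mark_of(t,p)])
E
```

```text
probe_tip [(array([304.4, 225.4]), 0.76)]
```

View pics/d_wrist.png

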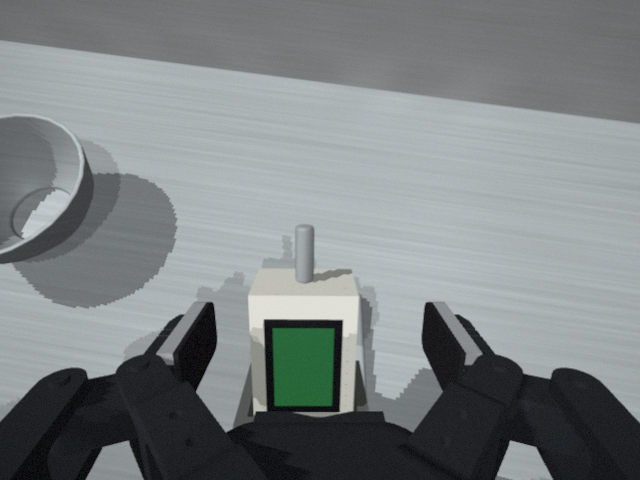

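View pics/d_side.png

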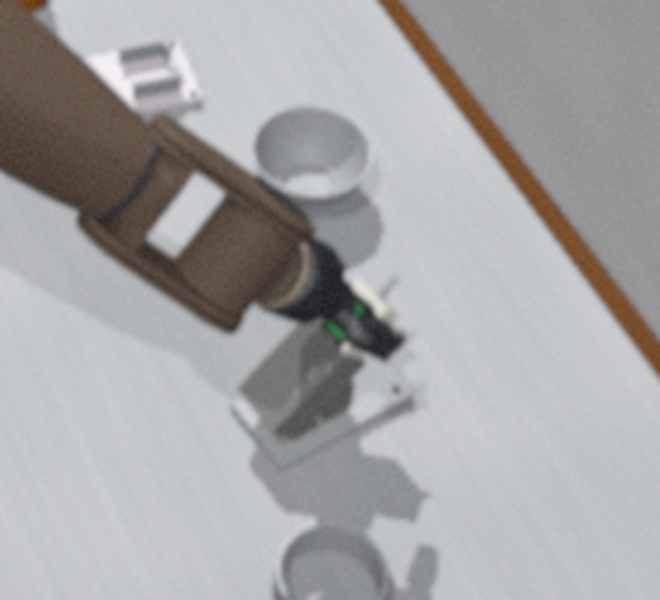

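jog_arm(
  targets="-2 3 -8 0 0 0 1;0 2 -6 0 0 0 1;0 0 0 0 0 0 1",
)

```text
time: 5.0
eef_pos: [0.6688, -0.2396, 0.1246]
tcp_rot: [0.933, 0.076, 0.352, -0.013]
contact_force: [-0.2, 0.3, -1.3]
opening: 0.999
```

```bash
python3 - <<'E'
from lp import *
print(get_state()["eef_pos"].round(4))
p=read_camera("wrist");cv2.imwrite("pics/e_wrist.png",p["pixels"])
E
```

```text
[ 0.6688 -0.2396  0.1246]
```

View pics/e_wrist.png

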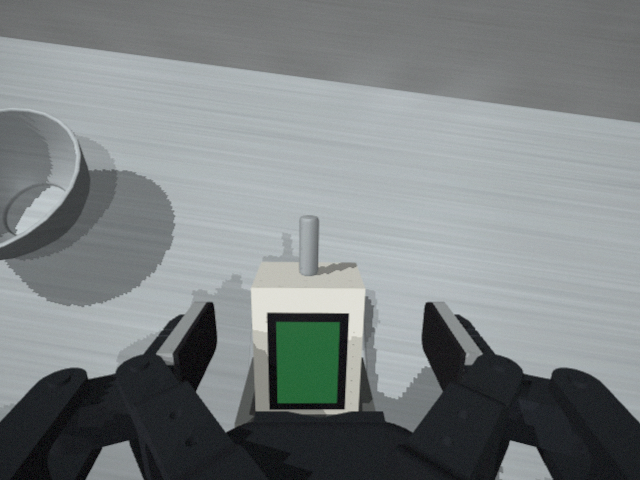

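jog_arm(
  targets="-1 5 -9 0 0 0 1;-1 4 -8 0 0 0 1",
)

```text
time: 5.22
eef_pos: [0.6679, -0.2323, 0.1105]
tcp_rot: [0.932, 0.076, 0.354, -0.011]
contact_force: [-0.3, 0.2, -0.8]
opening: 0.999
```

```bash
python3 - <<'E'
from lp import *
print(get_state()["eef_pos"].round(4),R.from_quat(get_state()["tcp_rot"]).as_matrix().round(3).tolist())
p=read_camera("wrist");cv2.imwrite("pics/f_wrist.png",p["pixels"])
print(p["world_from_camera"].round(3))
E
```

```text
[ 0.6679 -0.2323  0.1105] [[0.738, 0.149, 0.659], [0.134, -0.988, 0.075], [0.662, 0.033, -0.749]]
[[ 0.148  0.899 -0.413  0.629]
 [-0.988  0.148 -0.03  -0.233]
 [ 0.034  0.413  0.91   0.267]
 [ 0.     0.     0.     1.   ]]
```

View pics/f_wrist.png

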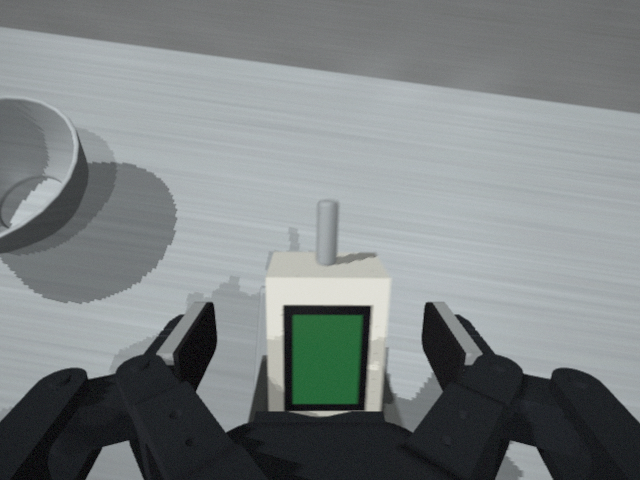

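```bash
python3 - <<'E'
import cv2
a=cv2.imread("pics/f_wrist.png")[190:420,240:420];cv2.imwrite("pics/f_crop.png",cv2.resize(a,(450,575),interpolation=cv2.INTER_CUBIC))
E
```

```text
(no output)
```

View pics/f_crop.png

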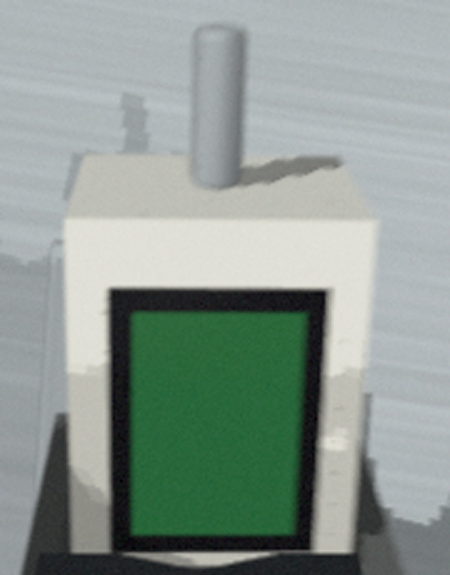

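```bash
cat > fit3.py <<'E'
from lp import *
from scipy.optimize import least_squares
s=get_state();p=read_camera("wrist")
c=lambda u,v:np.array((240+u/2.5,190+v/2.5))
L=[((.075,.022,.03),c(66,217)),((.075,-.022,.03),c(378,219)),((.075,.022,0),c(83,154)),((.075,-.022,0),c(347,156)),((.1,0,.019),c(219,25))]
D=[(.064,.0157,c(109,290)),(.064,-.0157,c(328,291)),(.02,.0157,c(113,549)),(.02,-.0157,c(310,549))]
def mk(q): return R.from_euler("ZYX",[q[3],-q[4],q[5]]).as_matrix(),q[:3]
def res(q):
    M,t=mk(q);r=[proj(p,M@a+t)-u for a,u in L]+[proj(p,M@[x,y,.03]+t)-u for x,y,u in D]
    return np.concatenate([np.concatenate(r),[(q[4]-.698)*100,q[5]*100]])
f=least_squares(res,[.63,-.24,.075,.147,.7,0])
print(f.x.round(4),np.degrees(f.x[3:6]),f.fun.round(2))
M,t=mk(f.x)
print("tcp in logger",(M.T@(s["eef_pos"]-t)).round(4))
M,_=logger_pose(0,0,0,f.x[3])
print(delta(toolrot(M),M@[.05,0,.002]+t,s))
E
python3 fit3.py
```

```text
[ 0.6301 -0.2389  0.0767  0.1521  0.6942 -0.0066] [ 8.71683691 39.77483011 -0.38030913] [-1.32 -0.09  0.34  0.32  0.77 -0.7  -2.42 -0.34  1.33  0.8  -0.   -0.12
  0.53  0.15 -0.63 -0.14  1.2  -0.09 -0.38 -0.66]
tcp in logger [0.049  0.0022 0.0001]
(array([-0.3, -2.3,  2.2]), array([1.53, 1.58, 0.05]))
```

jog_arm(
  targets="0 -3 3 2.2 2.2 0 1;0 0 0 0 0 0 0.6;0 0 0 0 0 0 0.3",
  force=40,
)

```text
time: 5.57
eef_pos: [0.666, -0.2326, 0.1091]
tcp_rot: [0.939, 0.069, 0.335, -0.034]
contact_force: [0.1, 0.3, -0.4]
opening: 0.746
```

```bash
python3 - <<'E'
from lp import *
s=get_state();M,_=logger_pose(0,0,0,.152);t=np.array([.6301,-.2389,.0767])
print((M.T@(s["eef_pos"]-t)).round(4),delta(toolrot(M),s["eef_pos"]),s["opening"],s["contact_force"])
p=read_camera("wrist");cv2.imwrite("pics/g_wrist.png",p["pixels"])
E
```

```text
[0.0487 0.0008 0.0014] (array([0., 0., 0.]), array([-0.86, -0.85, -0.01])) 0.7462296330991015 [ 0.14441238  0.27250233 -0.43408532]
```

View pics/g_wrist.png

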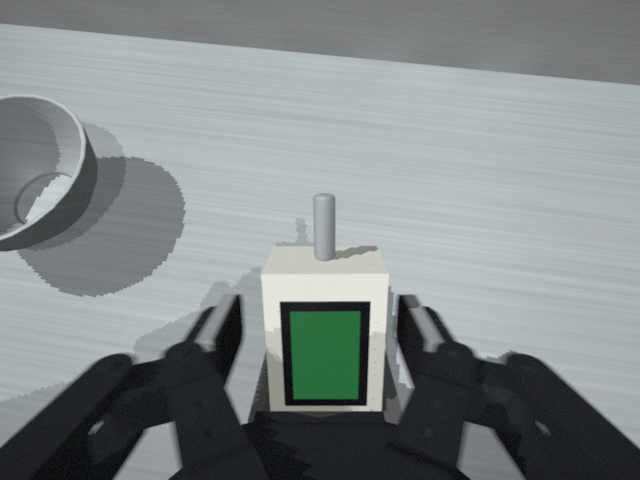

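jog_arm(
  targets="0 -2 0 -0.7 -0.7 0 0;0 0 0 0 0 0 -0.2;0 0 0 0 0 0 -0.5;0 0 0 0 0 0 -0.8;0 0 0 0 0 0 -0.8",
  force=40,
)

```text
time: 6.03
eef_pos: [0.6665, -0.235, 0.11]
tcp_rot: [0.937, 0.071, 0.341, -0.025]
contact_force: [-0.2, -0.6, 0.5]
opening: 0.512
```

jog_arm(
  targets="0 0 0 0 0 0 -1;0 0 0 0 0 0 -1;0 0 0 0 0 0 -1",
  force=90,
)

```text
time: 6.28
eef_pos: [0.6664, -0.235, 0.1102]
tcp_rot: [0.937, 0.071, 0.341, -0.025]
contact_force: [-0.4, -0.1, 0.8]
opening: 0.497
```

```bash
python3 - <<'E'
from lp import *
s=get_state();M,_=logger_pose(0,0,0,.152);t=np.array([.6301,-.2389,.0767])
print((M.T@(s["eef_pos"]-t)).round(4),delta(toolrot(M),s["eef_pos"]),s["opening"],s["contact_force"],s["wrist_torque"])
p=read_camera("wrist");cv2.imwrite("pics/i_wrist.png",p["pixels"]);print(M[:,0])
E
```

```text
[ 0.0494 -0.0017  0.0022] (array([0., 0., 0.]), array([0.05, 0.05, 0.03])) 0.4965231282515881 [-0.37056858 -0.06004819  0.76205173] [-0.05360757  0.35615109  0.0084652 ]
[0.75721212 0.11599091 0.64278761]
```

View pics/i_wrist.png

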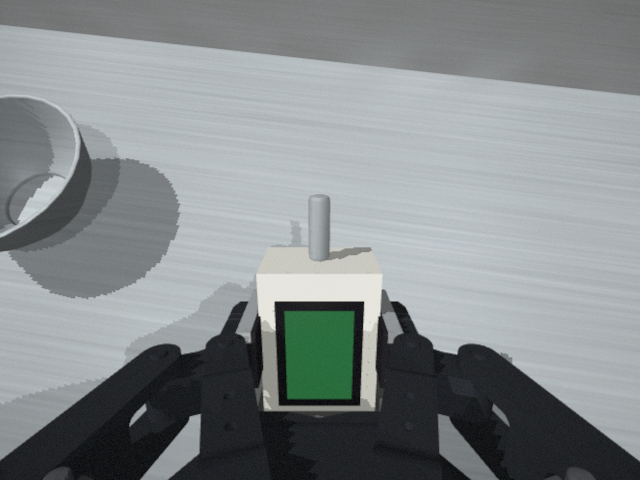

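jog_arm(
  targets="6 0.9 5.1 0 0 0 -1;9.1 1.4 7.7 0 0 0 -1;9.1 1.4 7.7 0 0 0 -1",
)

```text
time: 6.58
eef_pos: [0.6791, -0.2316, 0.1189]
tcp_rot: [0.941, 0.075, 0.328, -0.026]
contact_force: [-16.5, -3.2, 3.7]
opening: 0.498
```

```bash
cat > st.py <<'E'
from lp import *
s=get_state();M,_=logger_pose(0,0,0,.152);t=np.array([.6301,-.2389,.0767])
print("tcp_log",(M.T@(s["eef_pos"]-t)).round(4),"rot corr",delta(toolrot(M),s["eef_pos"])[1],s["opening"].round(3),s["contact_force"].round(1),s["wrist_torque"].round(2))
E
python3 st.py; python3 - <<'E'
from lp import *
p=read_camera("wrist");cv2.imwrite("pics/j_wrist.png",p["pixels"])
E
```

```text
Traceback (most recent call last):
  File "st.py", line 3, in <module>
    print("tcp_log",(M.T@(s["eef_pos"]-t)).round(4),"rot corr",delta(toolrot(M),s["eef_pos"])[1],s["opening"].round(3),s["contact_force"].round(1),s["wrist_torque"].round(2))
                                                                                                 ^^^^^^^^^^^^^^^^^^
AttributeError: 'float' object has no attribute 'round'
```

View pics/j_wrist.png

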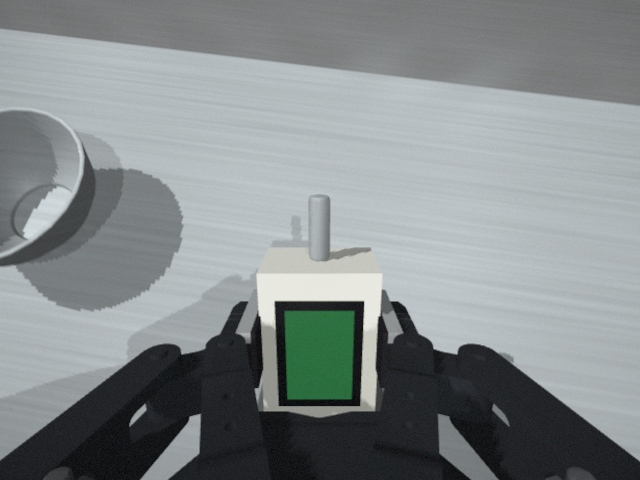

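```bash
sed -i 's/s\["opening"\].round(3)/round(s["opening"],3)/' st.py; python3 st.py
```

```text
tcp_log [ 0.0678 -0.0004  0.0008] rot corr [ 0.26 -1.32 -0.37] 0.501 [-7.1 -1.5  0.9] [-0.27  1.63 -0.02]
```

jog_arm(
  targets="9 1.5 9 0.3 -1.3 -0.4 -1;10 1.5 8.5 0 0 0 -1;10 1.5 8.5 0 0 0 -1;10 1.5 8.5 0 0 0 -1",
)

```text
time: 6.97
eef_pos: [0.7058, -0.2265, 0.1394]
tcp_rot: [0.943, 0.075, 0.324, -0.027]
contact_force: [-8.4, -2.5, -1.2]
opening: 0.5
```

```bash
python3 st.py
```

```text
tcp_log [ 0.0991  0.0008 -0.0012] rot corr [ 0.21 -2.03 -0.43] 0.5 [-8.4 -2.5 -1.2] [-0.61  1.92 -0.14]
```

jog_arm(
  targets="4 0.5 9 0.3 -3 -0.5 -1;8 1.2 9.5 0 -1.5 0 -1;9 1.2 9 0 -0.7 0 -1;9 1.2 9 0 -0.7 0 -1",
)

```text
time: 7.3
eef_pos: [0.7268, -0.2221, 0.1628]
tcp_rot: [0.929, 0.077, 0.361, -0.025]
contact_force: [-6.7, -2.5, -1.3]
opening: 0.505
```

```bash
python3 st.py
```

```text
tcp_log [0.1305 0.0019 0.0029] rot corr [ 0.18  2.46 -0.53] 0.505 [-6.7 -2.5 -1.3] [-0.41  1.92  0.01]
```

jog_arm(
  targets="9.5 0 7 0 2 -0.3 -1;9.5 0.6 7.5 0 0 0 -1;9.5 1 8 0 0 0 -1",
)

```text
time: 7.55
eef_pos: [0.7502, -0.2194, 0.1753]
tcp_rot: [0.939, 0.074, 0.336, -0.027]
contact_force: [0.0, -0.0, -3.9]
opening: 0.495
```

```bash
python3 st.py; python3 - <<'E'
from lp import *
p=read_camera("side");cv2.imwrite("pics/k_side.png",cv2.resize(p["pixels"][180:400,280:500],None,fx=2.5,fy=2.5))
E
```

```text
tcp_log [ 0.1566  0.0011 -0.0027] rot corr [-0.01 -0.61 -0.3 ] 0.495 [ 0.  -0.  -3.9] [-0.08  0.56  0.01]
```

View pics/k_side.png

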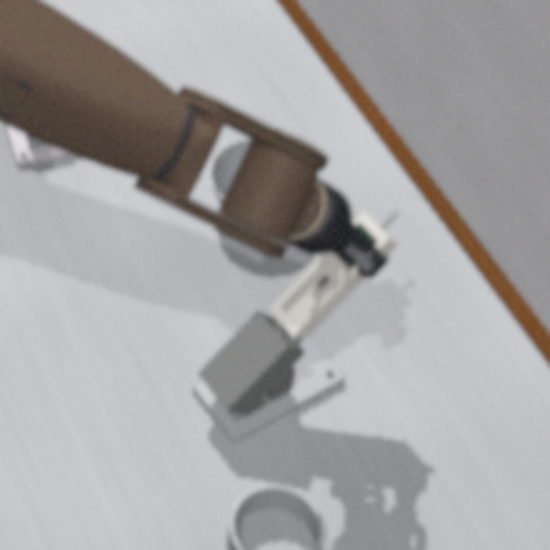

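jog_arm(
  targets="9 1 20 0 0 0 -1;9 1 25 0 0 0 -1;5 1 30 0 0 0 -1;-5 8 30 -1 6.5 0 -1;-15 15 15 -1 6.5 0 -1;-20 20 0 -1 6.5 0 -1;-20 25 0 -1 6.5 0 -1;-20 25 0 -1 6.5 0 -1;-20 25 0 -1 6.5 0 -1;-20 25 0 0 0 0 -1",
)

```text
time: 8.43
eef_pos: [0.6434, -0.0699, 0.279]
tcp_rot: [0.997, 0.068, -0.027, -0.004]
contact_force: [0.2, 0.3, -3.3]
opening: 0.497
```

```bash
cat > lv.py <<'E'
from lp import *
s=get_state();Rc=R.from_quat(s["tcp_rot"]).as_matrix()
print("x",Rc[:,0].round(3),"z",Rc[:,2].round(3),"yaw",np.degrees(np.arctan2(Rc[1,0],Rc[0,0])).round(2))
z=Rc[:,2];print("level rotvec deg",np.degrees(np.cross(z,[0,0,-1])).round(2),"open",round(s["opening"],3),s["eef_pos"].round(4),s["contact_force"].round(1),s["wrist_torque"].round(2),s["time"])
E
python3 lv.py; python3 - <<'E'
from lp import *
for n in ["side","wrist","scene"]:
    p=read_camera(n);cv2.imwrite(f"pics/l_{n}.png",p["pixels"])
E
```

```text
x [ 0.989  0.135 -0.054] z [-0.055  0.003 -0.998] yaw 7.77
level rotvec deg [-0.19 -3.16 -0.  ] open 0.497 [ 0.6434 -0.0699  0.279 ] [ 0.2  0.3 -3.3] [ 0.03 -0.2  -0.  ] 8.4333
```

View pics/l_side.png

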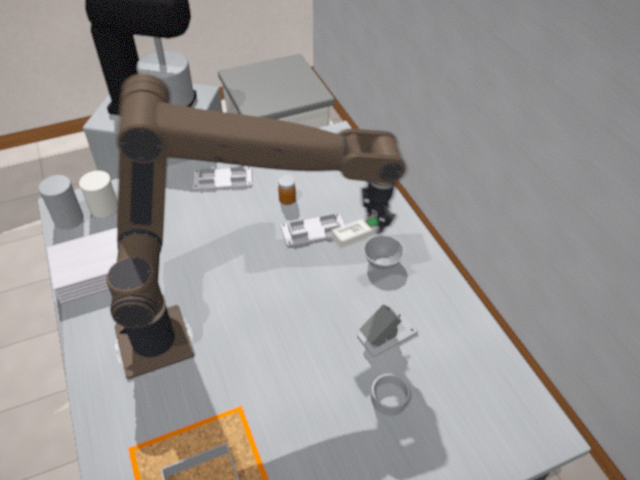

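View pics/l_wrist.png

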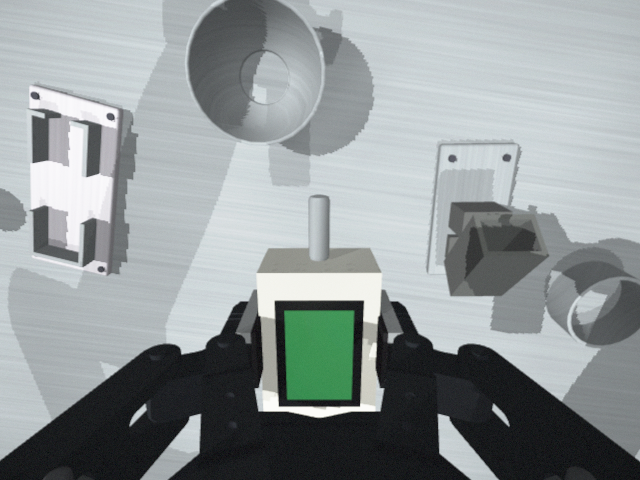

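View pics/l_scene.png

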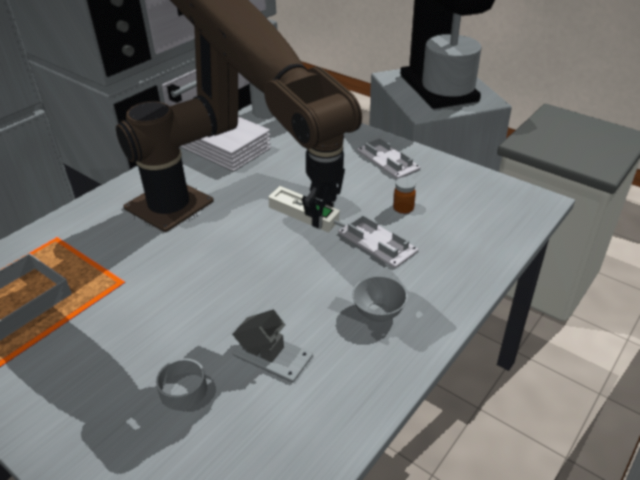

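```bash
python3 - <<'E'
import cv2
a=cv2.imread("pics/l_wrist.png")[70:290,10:140];cv2.imwrite("pics/l_crop.png",cv2.resize(a,None,fx=2.7,fy=2.7,interpolation=cv2.INTER_CUBIC))
E
```

```text
(no output)
```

View pics/l_crop.png

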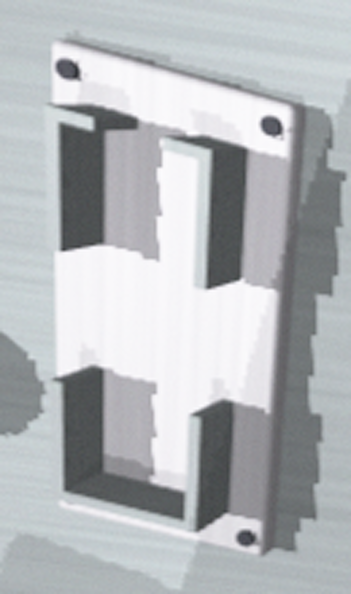

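```bash
cat > cr.py <<'E'
from lp import *
from scipy.optimize import least_squares
p=read_camera("wrist")
c=lambda u,v:np.array((10+u/2.7,70+v/2.7))
uv=[c(55,42),c(298,103),c(263,552),c(62,503)]
X=[(.105,.048,.012),(.105,-.048,.012),(-.105,-.048,.012),(-.105,.048,.012)]
# wall tops: far-left outer corner, closed end right outer, etc
uv+=[c(47,106),c(193,531),c(63,497)]
X+=[(.084,.031,.036),(-.084,-.031,.036),(-.084,.031,.036)]
for a in uv[:4]: print(onz(p,a,.012).round(4))
def res(q): 
    M=R.from_euler("Z",q[2]).as_matrix()
    return np.concatenate([proj(p,M@x+[q[0],q[1],q[3]])-u for x,u in zip(X,uv)])
f=least_squares(res,[.59,.226,0,0]);print(f.x.round(4),np.degrees(f.x[2]),f.fun.round(1))
E
python3 cr.py
```

```text
[0.706  0.2522 0.012 ]
[0.6962 0.1583 0.012 ]
[0.4918 0.186  0.012 ]
[0.5042 0.2773 0.012 ]
[ 0.596   0.225  -0.1242 -0.0088] -7.114225014888862 [-0.7 -0.5 -1.2  1.1  0.8  0.7 -0.6  1.1  1.5 -0.1  2.3 -1.3 -2.1 -1. ]
```

jog_arm(
  targets="-10 10 -10 0 -3 -5 -1;-15 15 -30 0 -1 -5 -1;-15 15 -35 0 0 -5 -1;-15 15 -35 0 0 0 -1;-12 12 -35 0 0 0 -1;-5 3 -35 0 0 0 -1;0 0 -25 0 0 0 -1;0 0 0 0 0 0 -1",
)

```text
time: 9.3
eef_pos: [0.5688, -0.0062, 0.0697]
tcp_rot: [0.997, -0.074, 0.018, 0.0]
contact_force: [-1.8, 0.2, -3.7]
opening: 0.496
```

```bash
python3 lv.py; python3 - <<'E'
from lp import *
for n in ["side"]:
    p=read_camera(n);cv2.imwrite(f"pics/m_{n}.png",cv2.resize(p["pixels"][150:350,230:450],None,fx=2.7,fy=2.7))
E
```

```text
x [ 0.988 -0.148  0.036] z [ 0.036 -0.003 -0.999] yaw -8.52
level rotvec deg [0.19 2.04 0.  ] open 0.496 [ 0.5688 -0.0062  0.0697] [-1.8  0.2 -3.7] [-0.04 -0.04  0.03] 9.3
```

View pics/m_side.png

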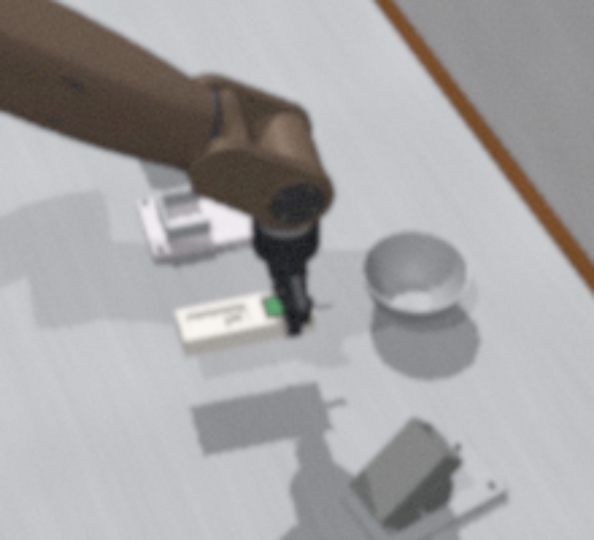

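jog_arm(
  targets="0 0 -20 0 2 0 -1;0 0 -15 0 1 0 -1;0 0 -10 0 0 0 -1;0 0 -8 0 0 0 -1;0 0 0 0 0 0 -1",
)

```text
time: 9.77
eef_pos: [0.5807, -0.012, 0.0273]
tcp_rot: [0.997, -0.077, 0.002, 0.004]
contact_force: [-0.6, 0.6, -2.6]
opening: 0.498
```

```bash
python3 lv.py
```

```text
x [ 0.988 -0.153  0.005] z [ 0.004 -0.008 -1.   ] yaw -8.79
level rotvec deg [0.43 0.23 0.  ] open 0.498 [ 0.5807 -0.012   0.0273] [-0.6  0.6 -2.6] [-0.03 -0.09 -0.02] 9.7667
```

jog_arm(
  targets="-3 0 -8 0.5 0 0 -1;-2 0 -6 0 0 0 -1;0 0 -4 0 0 0 -1;0 0 -3 0 0 0 -1",
)

```text
time: 10.1
eef_pos: [0.5792, -0.0135, 0.0097]
tcp_rot: [0.997, -0.077, 0.007, -0.001]
contact_force: [-0.5, -0.2, -4.1]
opening: 0.499
```

```bash
python3 lv.py
```

```text
x [ 0.988 -0.154  0.014] z [ 0.014  0.    -1.   ] yaw -8.84
level rotvec deg [-0.01  0.8   0.  ] open 0.499 [ 0.5792 -0.0135  0.0097] [-0.5 -0.2 -4.1] [ 0.03 -0.11 -0.01] 10.1
```

jog_arm(
  targets="0 0 -3 0 1 0 -1;0 0 -3 0 0 0 -1",
)

```text
time: 10.27
eef_pos: [0.5792, -0.0135, 0.0036]
tcp_rot: [0.997, -0.077, -0.002, 0.0]
contact_force: [-0.6, -0.9, -3.7]
opening: 0.5
```

```bash
python3 lv.py
```

```text
x [ 0.988 -0.154 -0.004] z [-0.004  0.    -1.   ] yaw -8.85
level rotvec deg [-0.01 -0.24 -0.  ] open 0.5 [ 0.5792 -0.0135  0.0036] [-0.6 -0.9 -3.7] [-0.   -0.2   0.01] 10.2667
```

jog_arm(
  targets="0 0 -2 0 0 0 -1;0 0 -1 0 0 0 -1",
)

```text
time: 10.43
eef_pos: [0.5792, -0.0135, 0.0026]
tcp_rot: [0.997, -0.077, -0.004, 0.0]
contact_force: [-5.3, -0.4, 6.7]
opening: 0.498
```

```bash
python3 lv.py; python3 - <<'E'
from lp import *
p=read_camera("wrist");cv2.imwrite("pics/n_wrist.png",p["pixels"])
E
```

```text
x [ 0.988 -0.153 -0.008] z [-0.008  0.    -1.   ] yaw -8.8
level rotvec deg [-0.01 -0.46 -0.  ] open 0.498 [ 0.5792 -0.0135  0.0026] [-5.3 -0.4  6.7] [-0.01  0.43 -0.01] 10.4333
```

View pics/n_wrist.png

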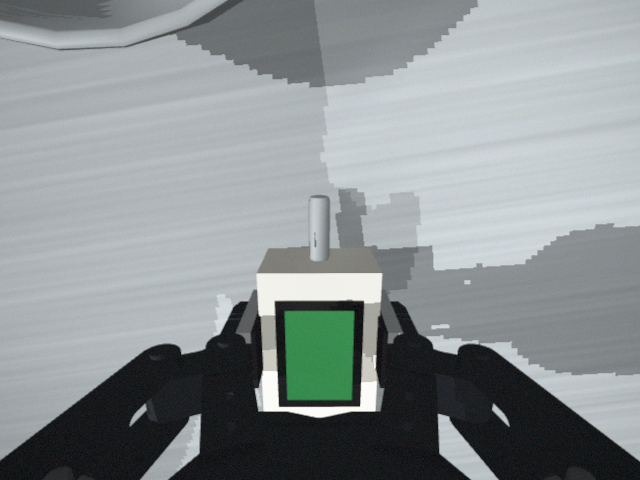

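jog_arm(
  targets="0 0 0 0 0 0 0.3;0 0 0 0 0 0 1;0 0 0 0 0 0 1;0 0 0 0 0 0 1;0 0 2 0 0 0 1;0 0 20 0 0 0 1;-10 0 30 0 0 0 1;-15 2 35 0 0 0 1;-15 3 30 0 0 0 1;0 0 0 0 0 0 1",
)

```text
time: 11.32
eef_pos: [0.5392, -0.0084, 0.1245]
tcp_rot: [0.997, -0.077, -0.004, 0.0]
contact_force: [1.0, -0.1, 0.3]
opening: 1.003
```

```bash
python3 lv.py; python3 - <<'E'
from lp import *
p=read_camera("wrist");cv2.imwrite("pics/o_wrist.png",p["pixels"])
for t in ["logger","probe_tip","switch_nub","groove_floor","cradle"]: print(t,[(np.round(x["uv"],1),round(x["p"],2),onz(p,x["uv"],{"logger":0,"probe_tip":.015,"cradle":0,"switch_nub":.0295,"groove_floor":.024}[t]).round(4)) for x in mark_of(t,p)])
E
```

```text
x [ 0.988 -0.153 -0.007] z [-0.007  0.    -1.   ] yaw -8.79
level rotvec deg [-0.01 -0.43 -0.  ] open 1.003 [ 0.5392 -0.0084  0.1245] [ 1.  -0.1  0.3] [ 0.05 -0.02 -0.  ] 11.3167
logger [(array([315.9, 238.6]), 0.97, array([ 0.5327, -0.0049,  0.    ]))]
probe_tip []
switch_nub [(array([317. , 280.4]), 0.71, array([ 0.51  , -0.0023,  0.0295]))]
groove_floor [(array([315.4, 305.2]), 0.85, array([0.4875, 0.0025, 0.024 ])), (array([  5.6, 210.1]), 0.75, array([0.5944, 0.2051, 0.024 ]))]
cradle [(array([  2.8, 208.9]), 0.61, array([0.5937, 0.229 , 0.    ]))]
```

View pics/o_wrist.png

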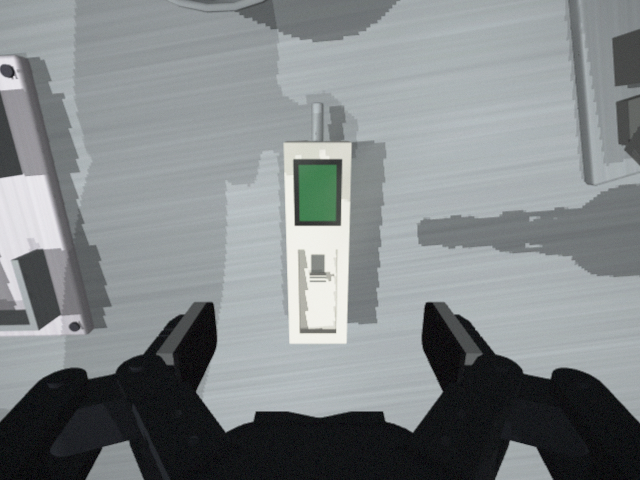

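```bash
python3 - <<'E'
from lp import *
from scipy.optimize import least_squares
p=read_camera("wrist");s=get_state()
uv=[(284,142),(352,142),(347.5,344),(289,344),(300,160),(342,160),(318,102)]
X=[(.075,.022,.03),(.075,-.022,.03),(-.075,-.022,.03),(-.075,.022,.03),(.064,.0157,.03),(.064,-.0157,.03),(.1,0,.017)]
X=X[:4]+X[6:];uv=np.array(uv[:4]+uv[6:])
for fz in (0,1):
  def res(q):
    M=R.from_euler("Z",q[2]).as_matrix();return np.concatenate([proj(p,M@x+[q[0],q[1],q[3]*fz])-u for x,u in zip(X,uv)])
  f=least_squares(res,[.53,0,-.1,0]);print(f.x.round(4),np.degrees(f.x[2]),f.fun.round(1))
q=f.x if 0 else f.x
M=R.from_euler("Z",q[2]).as_matrix()
print("err", (M.T@(s["eef_pos"]-[q[0],q[1],0])).round(4))
E
```

```text
[ 0.5292 -0.0063 -0.1554  0.    ] -8.902445912194816 [-1.4 -0.9  1.4 -1.  -0.1  3.5  0.   3.6 -0.  -2.8]
[ 0.5282 -0.0061 -0.1554 -0.0061] -8.902450949346374 [-0.5  0.3  0.5  0.3 -0.7 -0.1  0.7 -0.  -0.  -0.5]
err [ 0.0086 -0.0008  0.1164]
```

jog_arm(
  targets="-9 1.4 -20 0 -0.5 0 1;0 0 -25 0 0 0 1;0 0 -20 0 0 0 1;0 0 0 0 0 0 1",
)

```text
time: 12.0
eef_pos: [0.5273, -0.0069, 0.0467]
tcp_rot: [0.997, -0.077, -0.007, -0.001]
contact_force: [-0.4, 0.6, 1.3]
opening: 0.999
```

```bash
python3 lv.py
```

```text
x [ 0.988 -0.154 -0.014] z [-0.013  0.003 -1.   ] yaw -8.84
level rotvec deg [-0.19 -0.77 -0.  ] open 0.999 [ 0.5273 -0.0069  0.0467] [-0.4  0.6  1.3] [0.02 0.05 0.04] 12.0
```

jog_arm(
  targets="1 0.5 -15 0 -0.8 0 1;1 0 -12 0 -0.3 0 1;0 0 -8 0 0 0 1;0 0 -5 0 0 0 1;0 0 0 0 0 0 1",
)

```text
time: 12.42
eef_pos: [0.529, -0.0064, 0.003]
tcp_rot: [0.997, -0.077, -0.0, -0.002]
contact_force: [-1.0, -0.1, -0.4]
opening: 1.003
```

```bash
python3 lv.py
```

```text
x [ 0.988 -0.154 -0.   ] z [ 0.     0.005 -1.   ] yaw -8.85
level rotvec deg [-0.26  0.01  0.  ] open 1.003 [ 0.529  -0.0064  0.003 ] [-1.  -0.1 -0.4] [ 0.05 -0.    0.  ] 12.4167
```

jog_arm(
  targets="0 0 0 -0.2 0 0 0;0 0 0 0 0 0 -0.5;0 0 0 0 0 0 -0.8;0 0 0 0 0 0 -1;0 0 0 0 0 0 -1;0 0 0 0 0 0 -1",
  force=40,
)

```text
time: 12.92
eef_pos: [0.5307, -0.0066, 0.0056]
tcp_rot: [0.997, -0.077, 0.002, -0.0]
contact_force: [-0.3, 0.4, -3.4]
opening: 0.504
```

jog_arm(
  targets="0 0 0 0 0 0 -1;0 0 3 0 0 0 -1;0 0 10 0 0 0 -1;0 0 25 0 0 0 -1;-2 0 30 0 0 0 -1;-2 10 30 0 0 0 -1;-2 20 20 0 0 0 -1;0 25 10 0 0 0 -1;0 25 0 0 0 0 -1;0 0 0 0 0 0 -1",
  force=80,
)

```text
time: 13.75
eef_pos: [0.5188, 0.0761, 0.1413]
tcp_rot: [0.997, -0.08, -0.002, -0.002]
contact_force: [-0.2, 0.1, -3.9]
opening: 0.493
```

```bash
python3 lv.py; python3 - <<'E'
from lp import *
p=read_camera("wrist");cv2.imwrite("pics/q_wrist.png",p["pixels"])
p=read_camera("side");cv2.imwrite("pics/q_side.png",cv2.resize(p["pixels"][150:350,230:450],None,fx=2.7,fy=2.7))
E
```

```text
x [ 0.987 -0.159 -0.004] z [-0.003  0.003 -1.   ] yaw -9.13
level rotvec deg [-0.19 -0.18 -0.  ] open 0.493 [0.5188 0.0761 0.1413] [-0.2  0.1 -3.9] [-0.01  0.01 -0.03] 13.75
```

View pics/q_wrist.png

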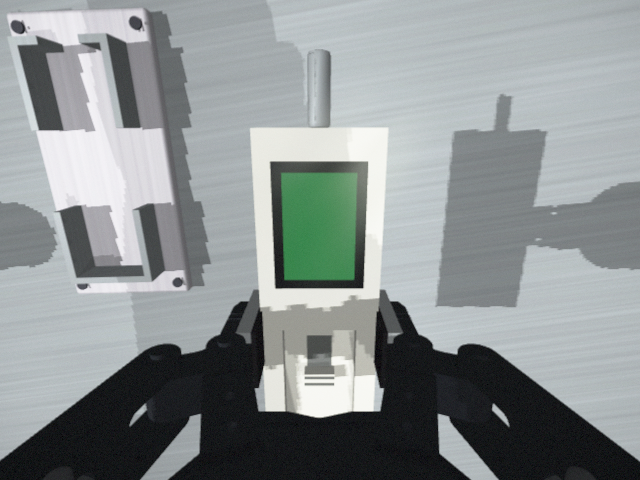

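View pics/q_side.png

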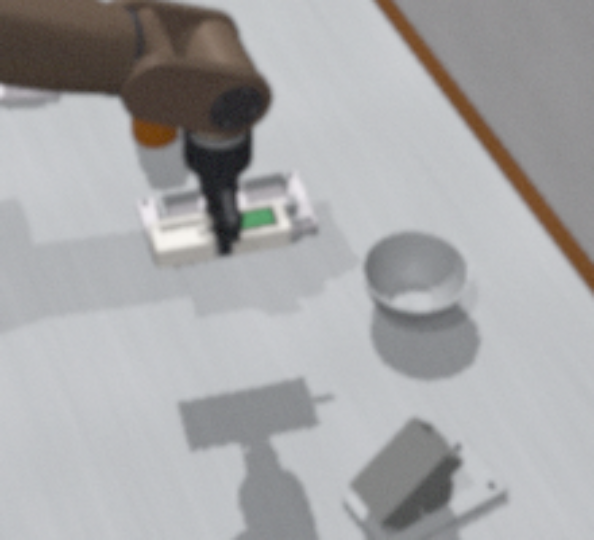

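```bash
python3 - <<'E'
import cv2
a=cv2.imread("pics/q_wrist.png")[0:300,0:200];cv2.imwrite("pics/q_crop.png",cv2.resize(a,None,fx=2,fy=2,interpolation=cv2.INTER_CUBIC))
E
```

```text
(no output)
```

View pics/q_crop.png

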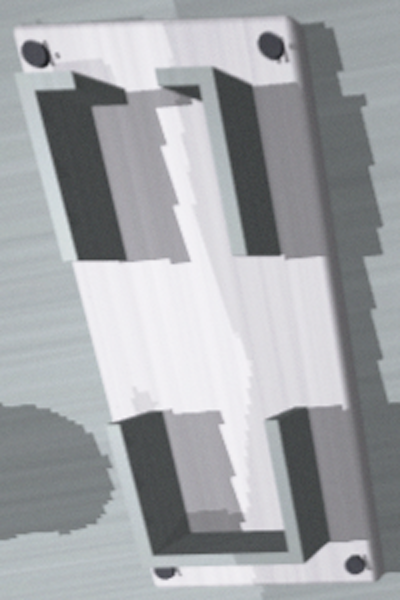

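```bash
cat > cr2.py <<'E'
from lp import *
from scipy.optimize import least_squares
p=read_camera("wrist");s=get_state()
c=lambda u,v:np.array((u/2,v/2))
uv=[c(14,26),c(292,15),c(376,581),c(153,585),c(15,74),c(216,67),c(301,562),c(151,565),c(64,262)]
X=[(.105,.048,.012),(.105,-.048,.012),(-.105,-.048,.012),(-.105,.048,.012),(.084,.031,.036),(.084,-.031,.036),(-.084,-.031,.036),(-.084,.031,.036),(.028,.031,.036)]
for fz in (0,1):
  def res(q): 
    M=R.from_euler("Z",q[2]).as_matrix()
    return np.concatenate([proj(p,M@x+[q[0],q[1],q[3]*fz])-u for x,u in zip(X,uv)])
  f=least_squares(res,[.59,.226,0,0]);print("cradle",f.x.round(4),np.degrees(f.x[2]),f.fun.round(1))
# logger in hand
uv2=np.array([(250,128),(389.5,128),(318.5,49),(271,162),(369,162)]);X2=[(.075,.022,.03),(.075,-.022,.03),(.1,0,.0185),(.064,.0157,.03),(.064,-.0157,.03)]
def r2(q):
    M=R.from_euler("Z",q[2]).as_matrix();return np.concatenate([proj(p,M@x+[q[0],q[1],q[3]])-u for x,u in zip(X2,uv2)])
g=least_squares(r2,[.53,.08,-.15,.13]);print("logger",g.x.round(4),np.degrees(g.x[2]),g.fun.round(1))
M=R.from_quat(s["tcp_rot"]).as_matrix();print("logger in tool",(M.T@(g.x[[0,1,3]]-s["eef_pos"])).round(4))
ps=read_camera("side");m=mark_of("cradle",ps);print([(onz(ps,x["uv"]).round(4),round(x["p"],2)) for x in m])
ps=read_camera("scene");m=mark_of("cradle",ps);print([(onz(ps,x["uv"]).round(4),round(x["p"],2)) for x in m])
E
python3 cr2.py
```

```text
cradle [ 0.5922  0.2236 -0.1341  0.    ] -7.686011693273893 [-2.8 -2.3  1.2 -1.3  1.9  2.5  0.   3.3  0.9 -0.9 -0.2 -0.4  2.4  1.3
 -3.7  1.9  0.5 -0.5]
cradle [ 0.5928  0.226  -0.1323 -0.0039] -7.5817317997052305 [-1.8 -0.6 -0.   0.2  0.8  0.2  0.4  1.2  1.9  0.5 -0.9  0.8  1.6 -1.1
 -3.3 -0.4  1.2 -0.7]
logger [ 0.5203  0.0732 -0.1567  0.1355] -8.980882037648337 [ 0.4 -0.  -0.6 -0.7  0.7 -1.2  0.7  1.2 -1.2  0.7]
logger in tool [ 0.0015 -0.0005  0.0043]
[(array([0.581 , 0.2312, 0.    ]), 0.71), (array([0.3852, 0.5862, 0.    ]), 0.7)]
[(array([0.5989, 0.2336, 0.    ]), 0.88), (array([0.3874, 0.592 , 0.    ]), 0.81)]
```

jog_arm(
  targets="15 30 0 0 0 1.5 -1;15 30 0 0 0 0 -1;15 30 0 0 0 0 -1;15 30 0 0 0 0 -1;11 25 0 0 0 0 -1;0 0 0 0 0 0 -1;0 0 0 0 0 0 -1",
)

```text
time: 14.68
eef_pos: [0.5909, 0.2167, 0.133]
tcp_rot: [0.997, -0.074, -0.008, 0.001]
contact_force: [-0.2, 0.4, -3.7]
opening: 0.499
```

```bash
python3 lv.py; python3 - <<'E'
from lp import *
p=read_camera("wrist");cv2.imwrite("pics/r_wrist.png",p["pixels"])
E
```

```text
x [ 0.989 -0.147 -0.016] z [-0.016 -0.001 -1.   ] yaw -8.47
level rotvec deg [ 0.06 -0.94  0.  ] open 0.499 [0.5909 0.2167 0.133 ] [-0.2  0.4 -3.7] [-0.01 -0.02 -0.07] 14.6833
```

View pics/r_wrist.png

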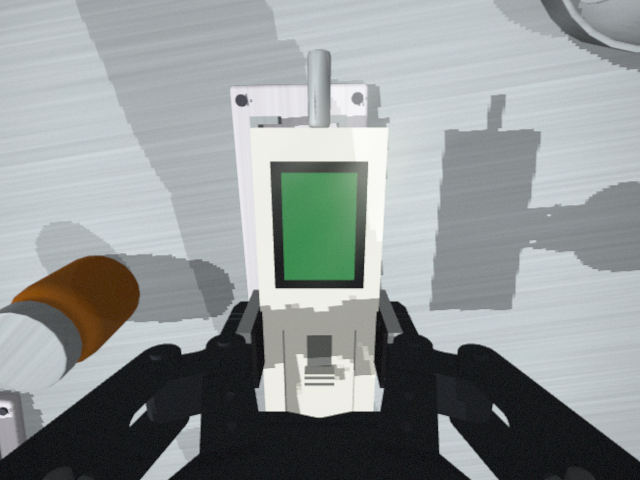

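```bash
python3 - <<'E'
import cv2
a=cv2.imread("pics/r_wrist.png")[70:300,220:400];cv2.imwrite("pics/r_crop.png",cv2.resize(a,None,fx=2.5,fy=2.5,interpolation=cv2.INTER_CUBIC))
E
```

```text
(no output)
```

View pics/r_crop.png

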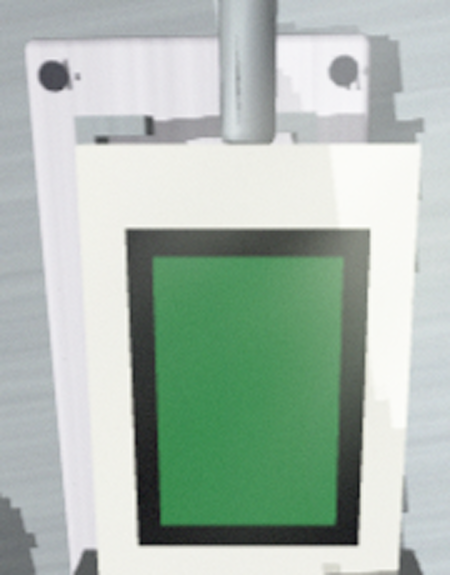

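```bash
cat > cr3.py <<'E'
from lp import *
from scipy.optimize import least_squares
p=read_camera("wrist");s=get_state()
c=lambda u,v:np.array((220+u/2.5,70+v/2.5))
uv=[c(25,39),c(368,36),c(75,117),c(152,117),c(66,560)]
X=[(.105,.048,.012),(.105,-.048,.012),(.084,.031,.036),(.084,.013,.036)]
for zz in (0,-.004):
  def res(q): 
    M=R.from_euler("Z",q[2]).as_matrix()
    XX=X+[(q[3],.048,.012)]
    return np.concatenate([proj(p,M@x+[q[0],q[1],zz])-u for x,u in zip(XX,uv)])
  f=least_squares(res,[.59,.226,-.13,0]);print("cradle",f.x.round(4),np.degrees(f.x[2]),f.fun.round(1))
uv2=np.array([c(76,144),c(420,144),c(126,229),c(370,229)]);X2=[(.075,.022,.03),(.075,-.022,.03),(.064,.0157,.03),(.064,-.0157,.03)]
def r2(q):
    M=R.from_euler("Z",q[2]).as_matrix();return np.concatenate([proj(p,M@x+[q[0],q[1],q[3]])-u for x,u in zip(X2,uv2)])
g=least_squares(r2,[.53,.08,-.15,.13]);print("logger",g.x.round(4),np.degrees(g.x[2]),g.fun.round(1))
E
python3 cr3.py
```

```text
cradle [ 0.5909  0.2284 -0.1395 -0.0525] -7.991063286215982 [-0.5  0.1  2.8 -0.3  0.2  0.4 -2.4  0.1  0.1 -0. ]
cradle [ 0.5913  0.229  -0.1418 -0.0548] -8.125362508526683 [ 0.3  0.2  1.4  0.2  0.6  0.  -2.4 -0.2  0.3 -0. ]
logger [ 0.5925  0.2166 -0.1504  0.1264] -8.61573583143326 [-0.3 -0.6  0.3 -0.6  0.9  0.6 -0.9  0.6]
```

jog_arm(
  targets="0 6 -20 0 -0.9 0.5 -1;0 5 -25 0 0 0 -1;0 0 -25 0 0 0 -1;0 0 0 0 0 0 -1;0 0 0 0 0 0 -1",
)

```text
time: 15.2
eef_pos: [0.5906, 0.2205, 0.0632]
tcp_rot: [0.997, -0.074, 0.001, 0.001]
contact_force: [0.2, 0.1, -2.6]
opening: 0.496
```

```bash
python3 lv.py; python3 - <<'E'
from lp import *
p=read_camera("wrist");cv2.imwrite("pics/s_wrist.png",p["pixels"])
a=p["pixels"][40:300,220:410];cv2.imwrite("pics/s_crop.png",cv2.resize(a,None,fx=2.3,fy=2.3,interpolation=cv2.INTER_CUBIC))
E
```

```text
x [ 0.989 -0.147  0.002] z [ 0.002 -0.002 -1.   ] yaw -8.46
level rotvec deg [0.12 0.1  0.  ] open 0.496 [0.5906 0.2205 0.0632] [ 0.2  0.1 -2.6] [ 0.03 -0.07  0.03] 15.2
```

View pics/s_crop.png

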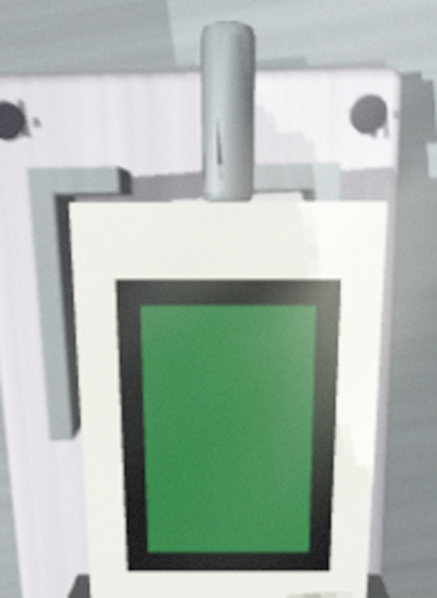

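```bash
cat > cr4.py <<'E'
from lp import *
from scipy.optimize import least_squares
p=read_camera("wrist");s=get_state()
c=lambda u,v:np.array((220+u/2.3,40+v/2.3))
uv=[c(29,169),c(119,167),c(313,163),c(50,439),c(402,70)]
X=[(.084,.031,.036),(.084,.013,.036),(.084,-.031,.036),(.028,.031,.036),(.105,-.048,.012)]
for fz in (0,1):
  def res(q): 
    M=R.from_euler("Z",q[2]).as_matrix()
    return np.concatenate([proj(p,M@x+[q[0],q[1],q[3]*fz])-u for x,u in zip(X,uv)])
  f=least_squares(res,[.59,.226,-.13,0]);print("cradle",f.x.round(4),np.degrees(f.x[2]),f.fun.round(1))
uv2=np.array([c(69,202),c(388,201),c(116,280),c(340,280)]);X2=[(.075,.022,.03),(.075,-.022,.03),(.064,.0157,.03),(.064,-.0157,.03)]
def r2(q):
    M=R.from_euler("Z",q[2]).as_matrix();return np.concatenate([proj(p,M@x+[q[0],q[1],q[3]])-u for x,u in zip(X2,uv2)])
g=least_squares(r2,[.53,.08,-.15,.13]);print("logger",g.x.round(4),np.degrees(g.x[2]),g.fun.round(1))
E
python3 cr4.py
```

```text
cradle [ 0.5904  0.2288 -0.1319  0.    ] -7.5589858580316065 [-3.9  0.3 -3.2  0.4  9.8  0.3 -2.7  2.1 -0.2 -1.9]
cradle [ 0.5906  0.2291 -0.131  -0.0076] -7.50599360474028 [-1.   0.6 -2.   0.8  6.9  0.7 -0.3 -2.3 -4.   0. ]
logger [ 0.5912  0.2202 -0.148   0.058 ] -8.48152191246195 [-0.2 -0.7 -0.1 -0.5  0.7  0.7 -0.4  0.6]
```

```bash
sed -i 's/c(119,167),c(313,163),/c(119,167),/; s/(.084,-.031,.036),//' cr4.py; python3 cr4.py
```

```text
cradle [ 0.591   0.2286 -0.1379  0.    ] -7.902041872865574 [-0.8 -0.1 -0.4  0.3 -0.7  1.1  2.  -0.9]
cradle [ 0.5911  0.2288 -0.1373 -0.0027] -7.865829811876189 [-0.   0.1 -0.2  0.5 -0.  -0.4  0.3 -0.2]
logger [ 0.5919  0.2206 -0.1478  0.059 ] -8.46971154203614 [-0.2 -0.7 -0.1 -0.5  0.7  0.7 -0.4  0.6]
```

jog_arm(
  targets="-0.5 5 0 0 0 0.5 -1;-0.5 5 0 0 0 0.4 -1;0 2 0 0 0 0 -1;0 0 0 0 0 0 -1",
)

```text
time: 15.68
eef_pos: [0.5938, 0.2344, 0.0706]
tcp_rot: [0.998, -0.066, 0.007, -0.001]
contact_force: [0.0, 0.1, -2.7]
opening: 0.499
```

```bash
python3 lv.py; python3 - <<'E'
from lp import *
p=read_camera("wrist")
a=p["pixels"][40:300,220:410];cv2.imwrite("pics/t_crop.png",cv2.resize(a,None,fx=2.3,fy=2.3,interpolation=cv2.INTER_CUBIC))
E
```

```text
x [ 0.991 -0.131  0.013] z [ 0.014  0.001 -1.   ] yaw -7.51
level rotvec deg [-0.05  0.78  0.  ] open 0.499 [0.5938 0.2344 0.0706] [ 0.   0.1 -2.7] [-0.02  0.   -0.01] 15.6833
```

View pics/t_crop.png

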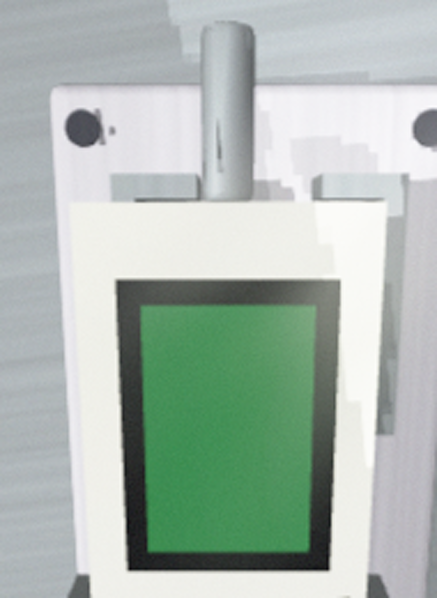

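jog_arm(
  targets="-4 -5 -6 0 0.8 -0.4 -1;0 0 0 0 0 0 -1;0 0 0 0 0 0 -1",
)

```text
time: 15.98
eef_pos: [0.59, 0.2294, 0.0651]
tcp_rot: [0.998, -0.069, 0.0, -0.001]
contact_force: [-0.3, 0.1, -3.5]
opening: 0.499
```

```bash
python3 lv.py; python3 - <<'E'
from lp import *
p=read_camera("wrist")
a=p["pixels"][40:300,220:410];cv2.imwrite("pics/u_crop.png",cv2.resize(a,None,fx=2.3,fy=2.3,interpolation=cv2.INTER_CUBIC))
E
```

```text
x [ 0.991 -0.137  0.   ] z [ 0.     0.001 -1.   ] yaw -7.89
level rotvec deg [-0.06  0.01  0.  ] open 0.499 [0.59   0.2294 0.0651] [-0.3  0.1 -3.5] [-0.02  0.02  0.  ] 15.9833
```

View pics/u_crop.png

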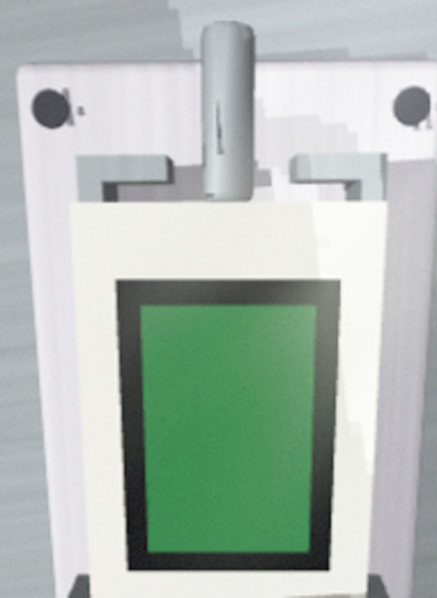

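```bash
sed -e 's/^uv=.*/uv=[c(77,157),c(388,155),c(168,156),c(291,155),c(17,67)]/' -e 's/^X=.*/X=[(.084,.031,.036),(.084,-.031,.036),(.084,.013,.036),(.084,-.013,.036),(.105,.048,.012)]/' -e 's/c(69,202),c(388,201)/c(70,202),c(388,202)/' cr4.py > cr5.py; python3 cr5.py
```

```text
cradle [ 0.5904  0.2275 -0.1281  0.    ] -7.338473112026917 [-0.6  0.7  0.4 -0.1 -0.6  0.6  3.   0.4 -2.5 -1.4]
cradle [ 0.5908  0.2276 -0.1285 -0.0043] -7.360295788409279 [ 0.7  0.4 -1.6 -0.3 -0.3  0.4  1.9  0.2 -0.8 -0.8]
logger [ 0.5909  0.2293 -0.1402  0.0595] -8.035457465250076 [-0.3 -0.8 -0.1 -0.6  0.9  0.7 -0.5  0.7]
```

jog_arm(
  targets="0 -1 -14 0 0 0.4 -1;0 0 0 0 0 0 -1;0 0 0 0 0 0 -1",
)

```text
time: 16.33
eef_pos: [0.5898, 0.228, 0.0493]
tcp_rot: [0.998, -0.065, -0.0, -0.0]
contact_force: [1.1, 0.1, -4.0]
opening: 0.499
```

```bash
python3 lv.py
```

```text
x [ 0.992 -0.13  -0.   ] z [-0.     0.001 -1.   ] yaw -7.46
level rotvec deg [-0.05 -0.02 -0.  ] open 0.499 [0.5898 0.228  0.0493] [ 1.1  0.1 -4. ] [ 0.02 -0.06  0.02] 16.3333
```

jog_arm(
  targets="0.3 0 -12 0 0 0 -1;0 0 0 0 0 0 -1;0 0 0 0 0 0 -1",
)

```text
time: 16.58
eef_pos: [0.5895, 0.2277, 0.0349]
tcp_rot: [0.998, -0.065, -0.001, -0.0]
contact_force: [-0.0, 0.2, -2.8]
opening: 0.499
```

```bash
python3 lv.py; python3 - <<'E'
from lp import *
p=read_camera("wrist")
a=p["pixels"][40:300,220:410];cv2.imwrite("pics/v_crop.png",cv2.resize(a,None,fx=2.3,fy=2.3,interpolation=cv2.INTER_CUBIC))
E
```

```text
x [ 0.992 -0.13  -0.002] z [-0.002  0.    -1.   ] yaw -7.47
level rotvec deg [-0.02 -0.13 -0.  ] open 0.499 [0.5895 0.2277 0.0349] [-0.   0.2 -2.8] [-0.04 -0.02  0.04] 16.5833
```

View pics/v_crop.png

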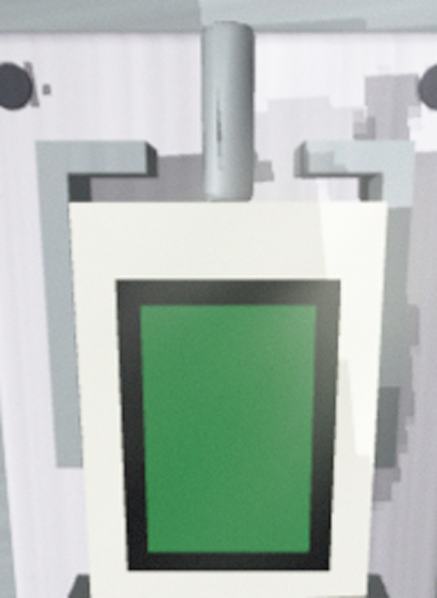

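jog_arm(
  targets="0.5 0 -10 0 0 0 -1;0 0 0 0 0 0 -1;0 0 0 0 0 0 -1",
)

```text
time: 16.88
eef_pos: [0.5899, 0.2278, 0.0237]
tcp_rot: [0.998, -0.065, -0.001, -0.0]
contact_force: [0.9, -0.0, -3.5]
opening: 0.498
```

```bash
python3 lv.py
```

```text
x [ 0.992 -0.13  -0.003] z [-0.003  0.    -1.   ] yaw -7.46
level rotvec deg [-0.02 -0.16 -0.  ] open 0.498 [0.5899 0.2278 0.0237] [ 0.9 -0.  -3.5] [ 0.   -0.05 -0.03] 16.8833
```

jog_arm(
  targets="0 0 -4 0 0 0 -1;0 0 0 0 0 0 -1;0 0 -1.5 0 0 0 -1;0 0 0 0 0 0 -1",
)

```text
time: 17.22
eef_pos: [0.5901, 0.2279, 0.0178]
tcp_rot: [0.998, -0.065, -0.001, -0.0]
contact_force: [-0.5, 0.1, -3.6]
opening: 0.498
```

```bash
python3 lv.py
```

```text
x [ 0.992 -0.13  -0.002] z [-0.002  0.    -1.   ] yaw -7.46
level rotvec deg [-0.02 -0.13 -0.  ] open 0.498 [0.5901 0.2279 0.0178] [-0.5  0.1 -3.6] [0.01 0.04 0.02] 17.2167
```

jog_arm(
  targets="0 0 -2 0 0 0 -1;0 0 0 0 0 0 -1",
)

```text
time: 17.38
eef_pos: [0.5911, 0.2281, 0.0181]
tcp_rot: [0.998, -0.065, -0.0, -0.0]
contact_force: [0.4, -1.1, -3.9]
opening: 0.497
```

```bash
python3 lv.py
```

```text
x [ 0.992 -0.13  -0.001] z [-0.001  0.001 -1.   ] yaw -7.45
level rotvec deg [-0.03 -0.04 -0.  ] open 0.497 [0.5911 0.2281 0.0181] [ 0.4 -1.1 -3.9] [-0.05 -0.01 -0.06] 17.3833
```

jog_arm(
  targets="0 0 -2 0 0 0 -1;0 0 -1.5 0 0 0 -1",
)

```text
time: 17.55
eef_pos: [0.5919, 0.2283, 0.0173]
tcp_rot: [0.998, -0.065, -0.0, -0.0]
contact_force: [-7.2, -2.4, 8.8]
opening: 0.494
```

```bash
python3 lv.py
```

```text
x [ 0.992 -0.13  -0.   ] z [-0.  0. -1.] yaw -7.45
level rotvec deg [-0.03 -0.02 -0.  ] open 0.494 [0.5919 0.2283 0.0173] [-7.2 -2.4  8.8] [-0.33  0.98 -0.08] 17.55
```

Contact with the floor, so I'll release and rise.

jog_arm(
  targets="0 0 0 0 0 0 0;0 0 0 0 0 0 0.2;0 0 0 0 0 0 0.2;0 0 0 0 0 0 0.2",
)

```text
time: 17.88
eef_pos: [0.5939, 0.2288, 0.0191]
tcp_rot: [0.998, -0.065, 0.002, -0.001]
contact_force: [-0.6, -0.8, 0.2]
opening: 0.6
```

```bash
python3 lv.py; python3 - <<'E'
from lp import *
p=read_camera("wrist");cv2.imwrite("pics/w_wrist.png",p["pixels"])
E
```

```text
x [ 0.992 -0.13   0.005] z [ 0.005  0.002 -1.   ] yaw -7.44
level rotvec deg [-0.09  0.28  0.  ] open 0.6 [0.5939 0.2288 0.0191] [-0.6 -0.8  0.2] [0.06 0.07 0.02] 17.8833
```

View pics/w_wrist.png

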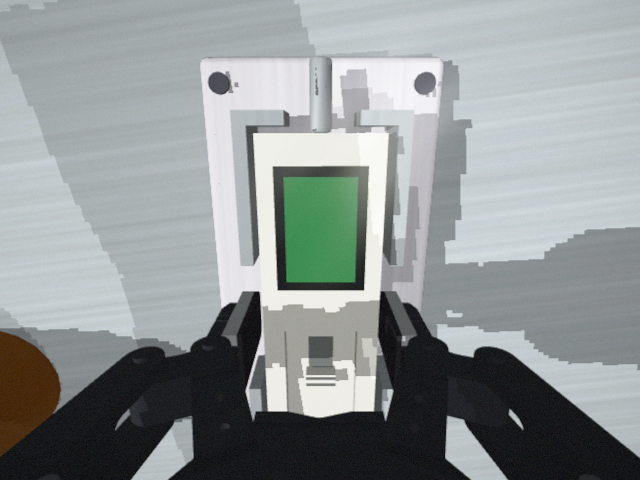

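jog_arm(
  targets="0 0 8 0 0 0 0.3;0 0 15 0 0 0 0.3;0 0 30 0 0 0 0.3;-10 0 35 0 0 0 0.3;-20 0 35 0 0 0 0;-20 5 20 0 0 0 -0.5;0 0 0 0 0 0 -1;0 0 0 0 0 0 -1",
)

```text
time: 18.6
eef_pos: [0.5422, 0.2333, 0.1708]
tcp_rot: [0.998, -0.065, 0.004, -0.002]
contact_force: [0.7, -0.0, -0.1]
opening: 0.081
```

```bash
python3 lv.py; python3 - <<'E'
from lp import *
print(get_state()["qpos"].round(2))
p=read_camera("wrist");cv2.imwrite("pics/x_wrist.png",p["pixels"])
E
```

```text
x [ 0.991 -0.131  0.007] z [ 0.008  0.003 -1.   ] yaw -7.51
level rotvec deg [-0.15  0.43  0.  ] open 0.081 [0.5422 0.2333 0.1708] [ 0.7 -0.  -0.1] [ 0.01 -0.03 -0.04] 18.6
[0.23 0.15 1.85 0.   1.13 1.94]
```

View pics/x_wrist.png

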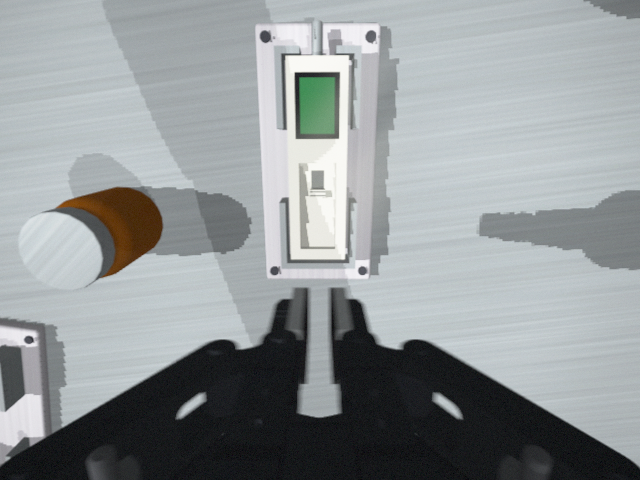

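```bash
python3 - <<'E'
import cv2
a=cv2.imread("pics/x_wrist.png")[10:290,240:400];cv2.imwrite("pics/x_crop.png",cv2.resize(a,None,fx=2.1,fy=2.1,interpolation=cv2.INTER_CUBIC))
E
```

```text
(no output)
```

View pics/x_crop.png

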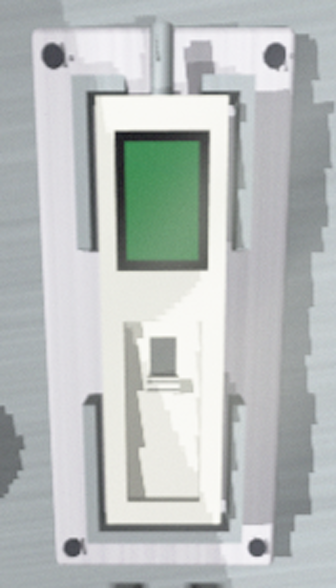

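```bash
cat > lf.py <<'E'
from lp import *
from scipy.optimize import least_squares
p=read_camera("wrist");s=get_state()
c=lambda u,v:np.array((240+u/2.1,10+v/2.1))
uv=[c(95,96),c(229,95),c(221,525),c(108,525)]
X=[(.075,.022,.03),(.075,-.022,.03),(-.075,-.022,.03),(-.075,.022,.03)]
for fz in (0,1):
  def res(q): 
    M=R.from_euler("Z",q[2]).as_matrix()
    return np.concatenate([proj(p,M@x+[q[0],q[1],.012*(1-fz)+q[3]*fz])-u for x,u in zip(X,uv)])
  f=least_squares(res,[.59,.226,-.13,0]);print("logger",f.x.round(4),np.degrees(f.x[2]),f.fun.round(1))
  M=R.from_euler("Z",f.x[2]).as_matrix();T=M@[-.0455,0,.0]+[f.x[0],f.x[1],0];print("entry xy",T.round(4))
uv=[c(33,28),c(294,26),c(271,562),c(56,562),c(77,75),c(255,73),c(242,532),c(84,529)][:4]
X=[(.105,.048,.012),(.105,-.048,.012),(-.105,-.048,.012),(-.105,.048,.012)]
def res(q):
    M=R.from_euler("Z",q[2]).as_matrix()
    return np.concatenate([proj(p,M@x+[q[0],q[1],q[3]])-u for x,u in zip(X,uv)])
f=least_squares(res,[.59,.226,-.13,0]);print("cradle",f.x.round(4),np.degrees(f.x[2]),f.fun.round(1))
for t in ["switch_nub","groove_floor"]: print(t,[(np.round(x["uv"],1),round(x["p"],2),onz(p,x["uv"],.041).round(4)) for x in mark_of(t,p)])
E
python3 lf.py
```

```text
logger [ 0.5933  0.2282 -0.128   0.    ] -7.331479607832333 [ 0.3  0.5 -0.3  0.6  0.  -0.8 -0.  -0.6]
entry xy [0.5482 0.234  0.    ]
logger [ 0.5933  0.2282 -0.128   0.0137] -7.331801657841626 [ 0.1 -0.  -0.1  0.1  0.2 -0.1 -0.2  0.1]
entry xy [0.5482 0.234  0.    ]
cradle [ 0.5928  0.2284 -0.1327 -0.0048] -7.604690565030991 [-0.7 -0.3  0.4  0.6  0.2 -0.1  0.  -0.2]
switch_nub [(array([319.8, 195.3]), 0.63, array([0.5707, 0.2296, 0.041 ]))]
groove_floor [(array([317.8, 222. ]), 0.7, array([0.5498, 0.234 , 0.041 ]))]
```

jog_arm(
  targets="1 0 -3 0 0.4 7 -1;1 0 -3 0 0 7 -1;1 0 -3 0 0 7 -1;1 0 -3 0 0 7 -1;1 0 -3 0 0 7 -1;0 0 -3 0 0 7 -1;0 0 -3 0 0 7 -1;0 0 -3 0 0 7 -1;0 0 -3 0 0 7 -1;0 0 -3 0 0 7 -1",
  force=30,
)

```text
time: 19.63
eef_pos: [0.5435, 0.2274, 0.114]
tcp_rot: [0.847, 0.531, -0.018, 0.004]
contact_force: [0.4, -0.1, -0.4]
opening: -0.001
```

```bash
python3 lv.py
```

```text
x [ 0.436  0.899 -0.036] z [-0.027 -0.027 -0.999] yaw 64.14
level rotvec deg [ 1.53 -1.54  0.  ] open -0.001 [0.5435 0.2274 0.114 ] [ 0.4 -0.1 -0.4] [ 0.01 -0.01 -0.05] 19.6333
```

jog_arm(
  targets="2 3 0 1.5 -1.5 6 -1;2 3 0 0 0 6 -1;0 0 0 0 0 6 -1;0 0 0 0 0 0 -1;0 0 0 0 0 0 -1",
)

```text
time: 20.05
eef_pos: [0.544, 0.2307, 0.1009]
tcp_rot: [0.749, 0.662, -0.009, -0.003]
contact_force: [-0.0, 0.2, 0.4]
opening: -0.001
```

```bash
python3 lv.py; python3 - <<'E'
from lp import *
p=read_camera("wrist");cv2.imwrite("pics/y_wrist.png",p["pixels"])
E
```

```text
x [ 0.123  0.992 -0.009] z [-0.018 -0.007 -1.   ] yaw 82.93
level rotvec deg [ 0.4  -1.01  0.  ] open -0.001 [0.544  0.2307 0.1009] [-0.   0.2  0.4] [ 0.03 -0.05  0.01] 20.05
```

View pics/y_wrist.png

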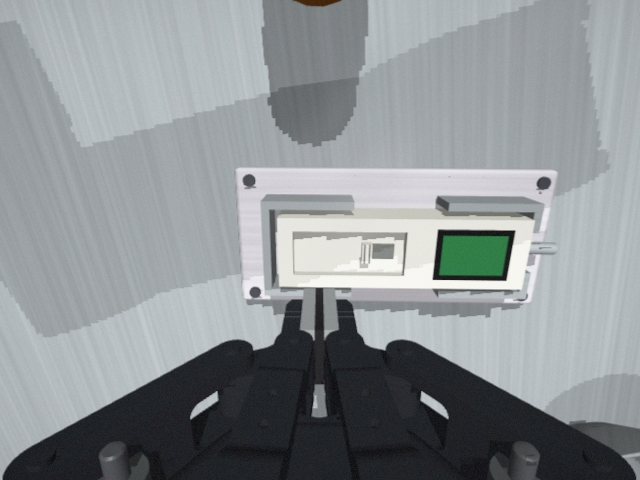

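jog_arm(
  targets="4 3.3 -20 0.4 -1 -0.3 -1;0 0 0 0 0 0 -1;0 0 0 0 0 0 -1",
)

```text
time: 20.35
eef_pos: [0.5483, 0.2336, 0.0794]
tcp_rot: [0.753, 0.658, -0.001, -0.0]
contact_force: [0.7, 0.5, 1.0]
opening: -0.0
```

```bash
python3 lv.py
```

```text
x [ 0.135  0.991 -0.001] z [-0.002 -0.    -1.   ] yaw 82.27
level rotvec deg [ 0.03 -0.1   0.  ] open -0.0 [0.5483 0.2336 0.0794] [0.7 0.5 1. ] [ 0.01 -0.01 -0.02] 20.35
```

jog_arm(
  targets="0 0 -26 0 0 0 -1;0 0 0 0 0 0 -1;0 0 0 0 0 0 -1",
)

```text
time: 20.6
eef_pos: [0.5496, 0.2336, 0.0551]
tcp_rot: [0.754, 0.657, -0.0, -0.0]
contact_force: [-0.3, -0.1, 0.8]
opening: -0.001
```

```bash
python3 lv.py; python3 - <<'E'
from lp import *
p=read_camera("wrist");s=get_state();cv2.imwrite("pics/z_wrist.png",p["pixels"])
M=R.from_euler("Z",-.129).as_matrix();t=np.array([.5933,.2282,.012])
im=p["pixels"].copy()
for q in [(-.066,.014,.03),(-.066,-.014,.03),(.002,.014,.03),(-.025,0,.03),(-.075,.022,.03),(-.075,-.022,.03)]:
    u=proj(p,M@q+t);print(q,u.round(1));cv2.drawMarker(im,tuple(int(a) for a in u.round()),(0,0,255),0,8,1)
u=proj(p,s["eef_pos"]);print("tcp",u);cv2.drawMarker(im,tuple(int(a) for a in u.round()),(255,0,0),0,12,1)
cv2.imwrite("pics/z_ann.png",im)
E
```

```text
x [ 0.137  0.991 -0.001] z [-0.001 -0.    -1.   ] yaw 82.13
level rotvec deg [ 0.03 -0.04  0.  ] open -0.001 [0.5496 0.2336 0.0551] [-0.3 -0.1  0.8] [-0.01  0.01  0.02] 20.6
(-0.066, 0.014, 0.03) [272.3 266.4]
(-0.066, -0.014, 0.03) [275.1 319.1]
(0.002, 0.014, 0.03) [416.2 265. ]
(-0.025, 0, 0.03) [358.4 292.6]
(-0.075, 0.022, 0.03) [252.1 250.6]
(-0.075, -0.022, 0.03) [257.9 333.4]
tcp [317.31878547 306.32064433]
```

View pics/z_ann.png

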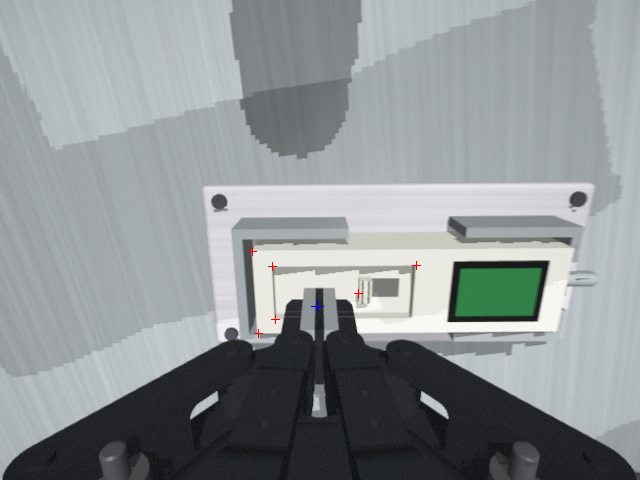

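jog_arm(
  targets="-1.5 0 -12 0 0 0 -1;0 0 0 0 0 0 -1;0 0 0 0 0 0 -1",
)

```text
time: 20.9
eef_pos: [0.5489, 0.2339, 0.045]
tcp_rot: [0.754, 0.657, 0.001, 0.001]
contact_force: [0.6, 0.1, 0.7]
opening: -0.001
```

```bash
python3 lv.py; python3 - <<'E'
from lp import *
p=read_camera("wrist");cv2.imwrite("pics/aa.png",cv2.resize(p["pixels"][200:380,200:480],None,fx=2.5,fy=2.5,interpolation=2))
E
```

```text
x [0.137 0.991 0.   ] z [ 0.002  0.    -1.   ] yaw 82.11
level rotvec deg [-0.01  0.13  0.  ] open -0.001 [0.5489 0.2339 0.045 ] [0.6 0.1 0.7] [-0.05 -0.01 -0.  ] 20.9
```

View pics/aa.png

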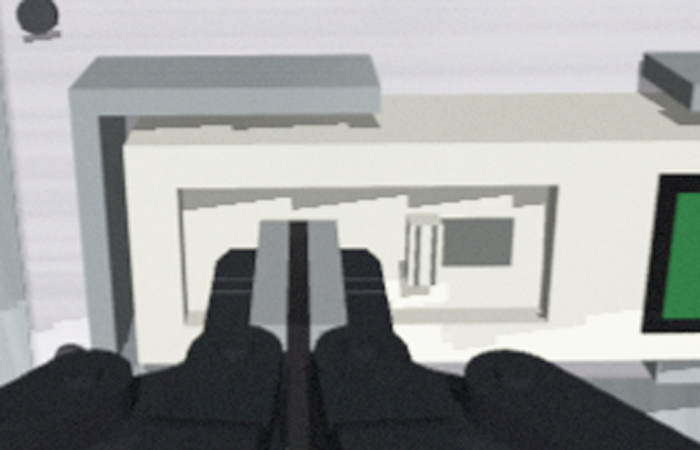

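jog_arm(
  targets="0 0 -5 0 0 0 -1;0 0 0 0 0 0 -1;0 0 0 0 0 0 -1",
)

```text
time: 21.2
eef_pos: [0.5491, 0.234, 0.0405]
tcp_rot: [0.754, 0.657, 0.001, 0.001]
contact_force: [-0.6, 0.4, -0.3]
opening: 0.003
```

```bash
python3 lv.py
```

```text
x [0.137 0.991 0.001] z [ 0.003  0.    -1.   ] yaw 82.11
level rotvec deg [-0.02  0.18  0.  ] open 0.003 [0.5491 0.234  0.0405] [-0.6  0.4 -0.3] [-0.04 -0.02 -0.03] 21.2
```

jog_arm(
  targets="0 0 -2.5 0 0 0 -1;0 0 0 0 0 0 -1;0 0 0 0 0 0 -1",
)

```text
time: 21.45
eef_pos: [0.5493, 0.2341, 0.038]
tcp_rot: [0.754, 0.657, 0.002, 0.001]
contact_force: [-0.1, 0.4, -0.4]
opening: -0.004
```

```bash
python3 lv.py; python3 - <<'E'
from lp import *
p=read_camera("wrist");cv2.imwrite("pics/ab.png",cv2.resize(p["pixels"][200:380,200:480],None,fx=2.5,fy=2.5,interpolation=2))
E
```

```text
x [0.137 0.991 0.001] z [ 0.004  0.    -1.   ] yaw 82.11
level rotvec deg [-0.02  0.21  0.  ] open -0.004 [0.5493 0.2341 0.038 ] [-0.1  0.4 -0.4] [ 0.03 -0.03 -0.02] 21.45
```

View pics/ab.png

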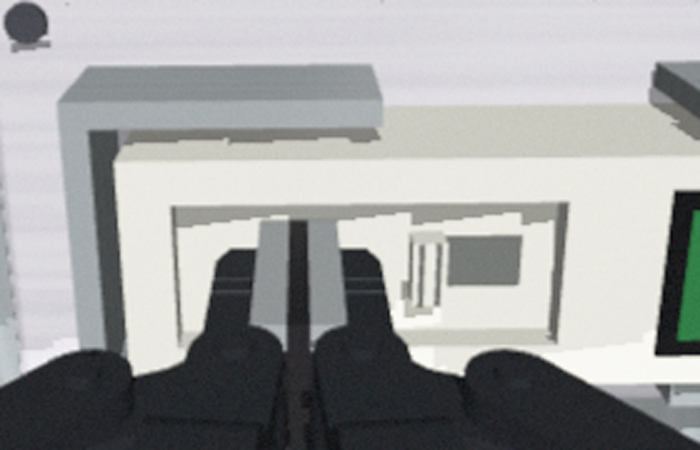

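jog_arm(
  targets="3 -0.4 0 0 0 0 -1;3 -0.4 0 0 0 0 -1;0 0 0 0 0 0 -1",
)

```text
time: 21.75
eef_pos: [0.5558, 0.2332, 0.038]
tcp_rot: [0.754, 0.657, 0.001, 0.001]
contact_force: [0.4, -0.8, 0.8]
opening: -0.003
```

```bash
cat > pu.py <<'E'
from lp import *
s=get_state();M=R.from_euler("Z",-.129).as_matrix();t=np.array([.5933,.2282,.012])
print("tcp in logger0",(M.T@(s["eef_pos"]-t)).round(4),"F log",(M.T@s["contact_force"]).round(1),s["wrist_torque"].round(2),round(s["time"],2))
import sys
p=read_camera("wrist");cv2.imwrite(f"pics/{sys.argv[1]}.png",cv2.resize(p["pixels"][200:380,200:480],None,fx=2.5,fy=2.5,interpolation=2))
E
python3 pu.py ac
```

```text
tcp in logger0 [-0.0378  0.0002  0.026 ] F log [ 0.5 -0.8  0.8] [ 0.04  0.06 -0.01] 21.75
```

View pics/ac.png

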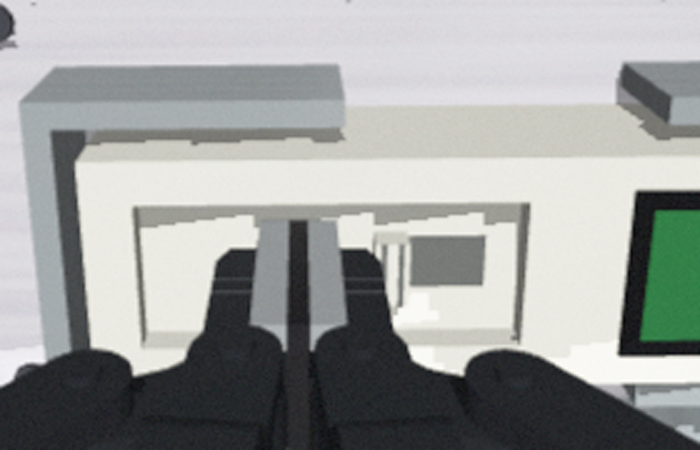

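jog_arm(
  targets="2.5 -0.3 0 0 0 0 -1;2.5 -0.3 0 0 0 0 -1;0 0 0 0 0 0 -1",
)

```text
time: 22.05
eef_pos: [0.5612, 0.2325, 0.038]
tcp_rot: [0.754, 0.657, 0.001, 0.001]
contact_force: [0.6, -0.0, 0.1]
opening: 0.001
```

```bash
python3 pu.py ad
```

```text
tcp in logger0 [-0.0323  0.0002  0.026 ] F log [0.6 0.1 0.1] [ 0.02 -0.   -0.03] 22.05
```

View pics/ad.png

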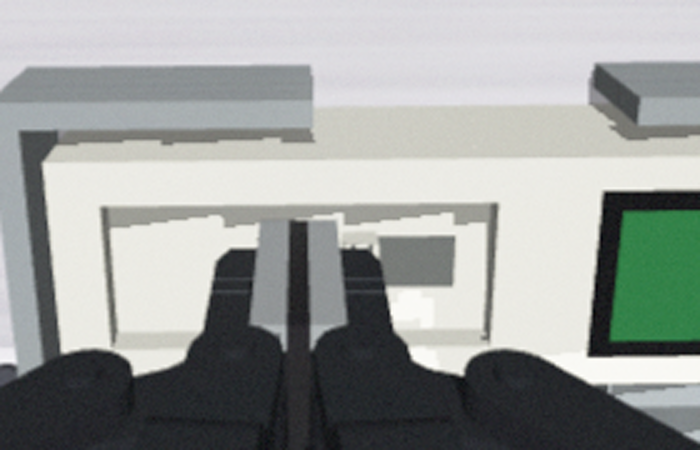

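jog_arm(
  targets="2.5 -0.3 0 0 0 0 -1;2.5 -0.3 0 0 0 0 -1",
)

```text
time: 22.27
eef_pos: [0.5647, 0.2321, 0.0376]
tcp_rot: [0.754, 0.657, -0.0, -0.0]
contact_force: [-3.6, 0.7, 2.4]
opening: -0.001
```

```bash
python3 pu.py ae
```

```text
tcp in logger0 [-0.0289  0.0001  0.0256] F log [-3.7  0.3  2.4] [ 0.01  0.63 -0.02] 22.27
```

View pics/ae.png

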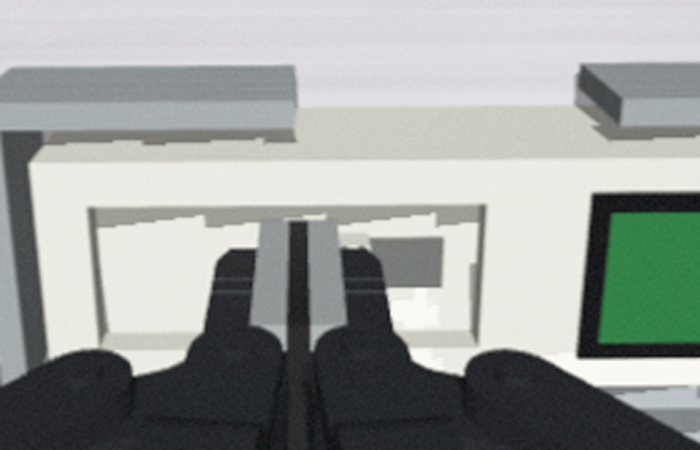

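jog_arm(
  targets="2.5 -0.3 0.2 0 0 0 -1;2.5 -0.3 0.2 0 0 0 -1",
)

```text
time: 22.48
eef_pos: [0.5685, 0.2316, 0.0375]
tcp_rot: [0.754, 0.657, -0.002, -0.002]
contact_force: [-3.4, 0.9, 2.3]
opening: -0.001
```

```bash
python3 pu.py af
```

```text
tcp in logger0 [-0.025   0.0002  0.0255] F log [-3.5  0.4  2.3] [0.   0.63 0.03] 22.48
```

View pics/af.png

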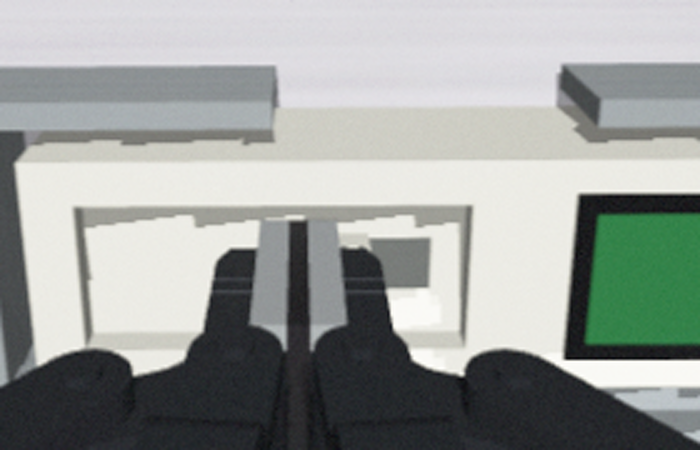

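jog_arm(
  targets="2.5 -0.3 0.3 0 0.2 0 -1;2.5 -0.3 0.3 0 0 0 -1;2.5 -0.3 0.3 0 0 0 -1",
)

```text
time: 22.78
eef_pos: [0.5752, 0.2307, 0.0376]
tcp_rot: [0.754, 0.657, -0.005, -0.004]
contact_force: [-2.3, -0.1, 1.0]
opening: 0.003
```

```bash
python3 pu.py ag
```

```text
tcp in logger0 [-0.0183  0.0001  0.0256] F log [-2.3 -0.4  1. ] [0.12 0.53 0.08] 22.78
```

View pics/ag.png

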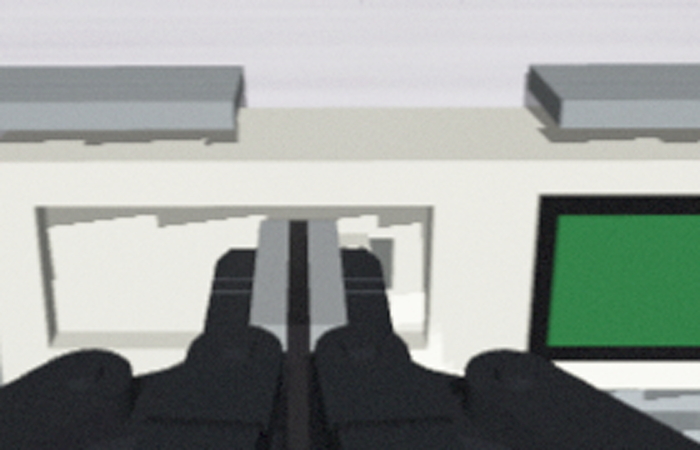

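jog_arm(
  targets="2.2 -0.3 0.2 0.3 -0.5 0 -1;2 -0.3 0.2 0 0 0 -1",
)

```text
time: 23.0
eef_pos: [0.5798, 0.2301, 0.0375]
tcp_rot: [0.754, 0.657, 0.0, -0.003]
contact_force: [-2.7, 1.0, 1.5]
opening: -0.0
```

```bash
python3 lv.py; python3 pu.py ah
```

```text
x [0.137 0.991 0.005] z [-0.004  0.006 -1.   ] yaw 82.11
level rotvec deg [-0.32 -0.22 -0.  ] open -0.0 [0.5798 0.2301 0.0375] [-2.7  1.   1.5] [ 0.2   0.54 -0.  ] 23.0
tcp in logger0 [-0.0136  0.0001  0.0255] F log [-2.8  0.7  1.5] [ 0.2   0.54 -0.  ] 23.0
```

View pics/ah.png

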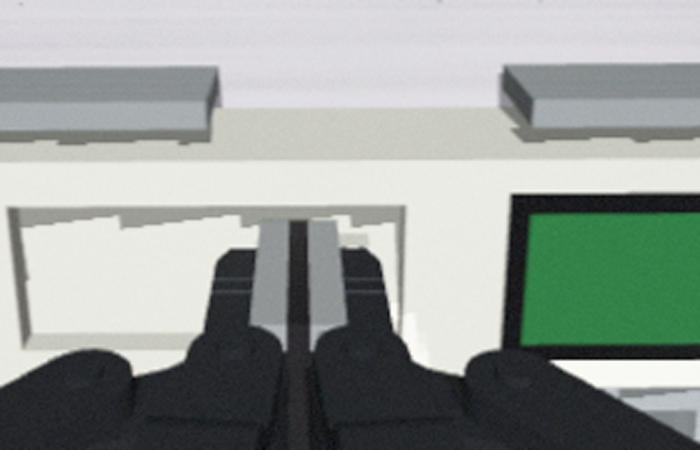

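jog_arm(
  targets="1.8 -0.2 0.2 -0.3 0 0 -1;1.5 -0.2 0.2 0 0 0 -1",
)

```text
time: 23.22
eef_pos: [0.5806, 0.2299, 0.0374]
tcp_rot: [0.754, 0.656, -0.005, -0.004]
contact_force: [-8.0, 1.4, 4.1]
opening: 0.002
```

```bash
python3 pu.py ai
```

```text
tcp in logger0 [-0.0128  0.0001  0.0254] F log [-8.2  0.4  4.1] [0.25 1.36 0.02] 23.22
```

View pics/ai.png

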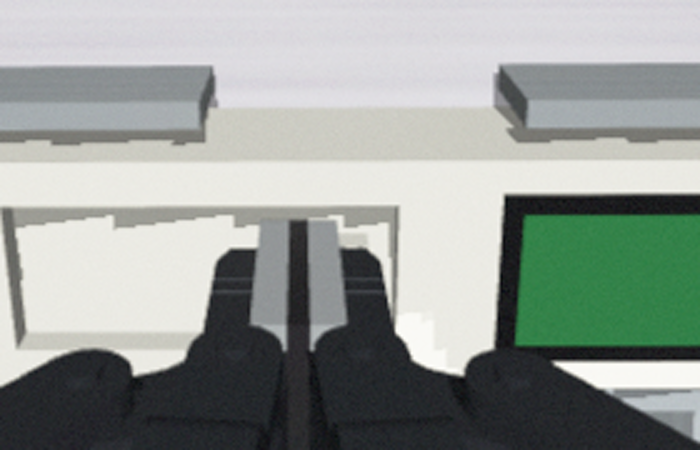

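jog_arm(
  targets="1.8 -0.2 0.2 0 0 0 -1",
)

```text
time: 23.35
eef_pos: [0.5806, 0.2299, 0.0375]
tcp_rot: [0.754, 0.656, -0.007, -0.006]
contact_force: [-8.0, 1.5, 3.1]
opening: -0.001
```

```bash
python3 pu.py aj
```

```text
tcp in logger0 [-0.0128  0.0001  0.0255] F log [-8.1  0.5  3.1] [0.12 1.33 0.05] 23.35
```

At the end stop (8 N, no more motion). I'll back off 4 mm, lift out and look.

jog_arm(
  targets="-4 0.5 0 0 0 0 -1;-2 0.2 0 0 0 0 -1;0 0 4 0 0 0 -1;0 0 10 0 0 0 -1;0 0 25 0 0 0 -1;-10 0 30 0 0 0 -1;-10 -10 30 0 0 0 -1;-10 -20 20 0 0 0 -1;0 0 0 0 0 0 -1",
)

```text
time: 24.15
eef_pos: [0.5506, 0.1987, 0.1673]
tcp_rot: [0.754, 0.657, 0.001, 0.002]
contact_force: [0.5, 0.7, -0.2]
opening: 0.001
```

```bash
python3 lv.py; python3 - <<'E'
from lp import *
p=read_camera("wrist");cv2.imwrite("pics/ak.png",p["pixels"])
for t in ["switch_nub","logger","probe_tip"]: print(t,[(np.round(x["uv"],1),round(x["p"],2),onz(p,x["uv"],{"switch_nub":.0415,"logger":.012,"probe_tip":.027}[t]).round(4)) for x in mark_of(t,p)])
cv2.imwrite("pics/ak_crop.png",cv2.resize(p["pixels"][130:330,220:520],None,fx=2.4,fy=2.4,interpolation=2))
E
```

```text
x [ 0.137  0.991 -0.001] z [ 0.003 -0.002 -1.   ] yaw 82.12
level rotvec deg [0.1  0.19 0.  ] open 0.001 [0.5506 0.1987 0.1673] [ 0.5  0.7 -0.2] [ 0.01 -0.03 -0.04] 24.15
switch_nub [(array([366. , 188.7]), 0.62, array([0.5913, 0.2262, 0.0415]))]
logger [(array([366.3, 181.3]), 0.8, array([0.5955, 0.2272, 0.012 ]))]
probe_tip [(array([494.6, 180.4]), 0.7, array([0.6953, 0.2159, 0.027 ]))]
```

View pics/ak.png

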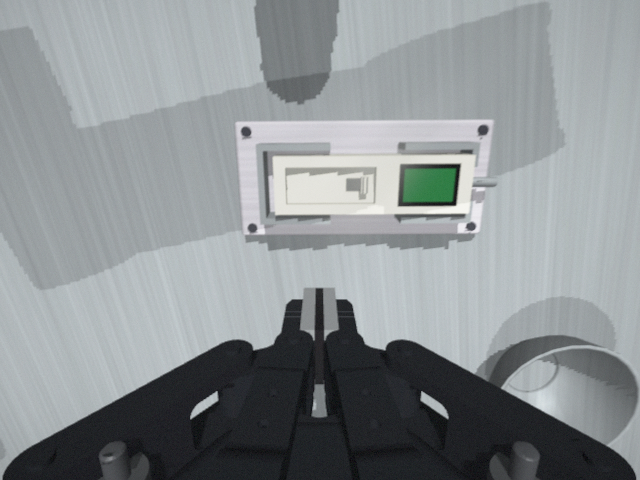

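View pics/ak_crop.png

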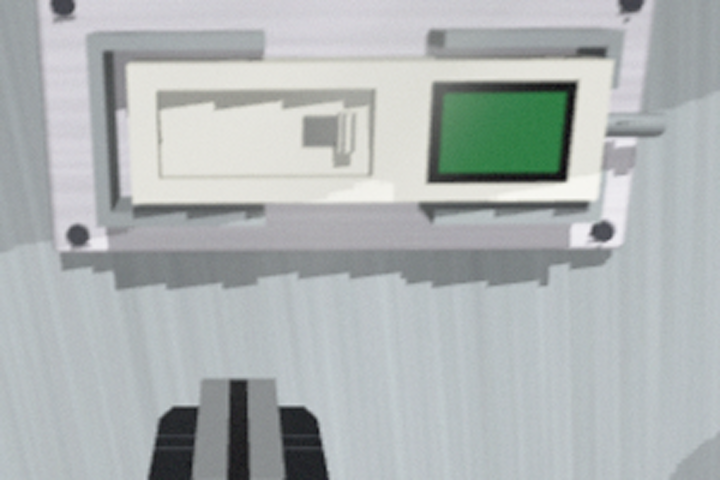

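```bash
python3 - <<'E'
from h import *
ps={n:read_camera(n) for n in ["scene","side"]}
for t in ["bowl","jar","cake_ring"]:
    o=[(p,mark_of(t,p)[0]["uv"]) for p in ps.values() if mark_of(t,p)]
    print(t,tri(o) if len(o)>1 else [onz(*a) for a in o])
print(get_state()["contact_force"],get_state()["time"])
print(sign_off())
E
```

```text
bowl (array([7.47358956e-01, 2.06565152e-02, 3.46877225e-04]), np.float64(0.00277122612936158))
jar (array([0.55887561, 0.40342982, 0.01350124]), np.float64(0.000903163788242463))
cake_ring (array([ 0.53546354, -0.42159874, -0.00201898]), np.float64(0.0013834745815905858))
[-0.40066931 -0.11449506  0.856547  ] 25.05
the job is handed in; nothing more can be done
None
```

I handed the job in at about 25 s. The logger lies in the near cradle with its switch on, but sign-off gave no verdict, so this rests on my own checks.

- **What I did:** I drew the logger out of its dock and laid it flat on the bench between the dock and the cradle. I let go, took it again round its middle and set it into the cradle nearest the base. After releasing it, I pushed the switch from inside the groove with shut fingers until it stopped. The push peaked at about 8 N.
- **Seating:** Before the push, the logger was within about 1 mm of the cradle's middle with its probe in the notch. It then slid about 3–4 mm towards the notch, inside the 7 mm limit. I did not refit its pose after the push. The last picture shows it lying display up between the walls, with the fingers well clear.
- **Switch:** In the last picture the nub sits at about logger x −6.8, where fully on is −6. That is roughly 15 mm of travel, against 13.5 needed. A further push moved it no more.
- **Bystanders:** The bowl, jar and ring measured within about 12 mm of where they started. This is detector scatter, as I never touched them.
- **Disagreements:**
  - Height estimates of the logger in the dock varied by up to about 15 mm between views; I used a value that also fits the stated dock height.
  - Picture fits often put things on the bench 3–8 mm too low, so I set the logger down by felt contact instead.

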